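# Ratchet the microscope stand's clamp tight

## Robot

A 6-joint arm with a two-finger parallel gripper is mounted at the origin on the work surface. World frame = base frame: x ahead of the robot, y to its left, z up, the work surface at z = 0. Lengths are in m, angles in rad, forces in N, time in s.
With the tool pointing down it reaches from about 0.425 to 0.95 m from the base axis. Payload 3.5 kg.
Tool frame: the origin (TCP) lies between the finger pads; the fingertips stand 17 mm ahead of it and the grasp point (between the pads) lies 2 mm behind it (ctrl.tip_extent is the distance from the TCP to the fingertips, in m); z points along the fingers, x is the direction in which the jaws open and shut, and the axes are right-handed (so a half turn about z gives the same grasp; the last joint's range is limited). The gripper opens to 85 mm and grips with 20 to 120 N. Pads are 22 mm wide; open, the fingers measure 114 mm over their backs; the gripper's body (76 mm by 85 mm) begins 54 mm behind the grasp point. The pads swing forward as they close: fully open they stand 13 mm farther back than shut.
Start: joints at [1.14, 0.286, 1.577, -0, 1.279, -0.15], TCP at [0.187, 0.649, 0.209] pointing down, gripper open.
Joint ranges: [-2.77, 2.77], [-0.9, 2.22], [0.21, 2.48], [-1.53, 4.67], [0.24, 2.81], [-2.84, 2.84]. Speed limits (rad/s): [2.79, 2.79, 3.14, 3.14, 3.14, 3.14].

## Interface

Orientations are given as a 3x3 rotation matrix whose columns are the frame's x, y, z axes.
In Python, from plant import ctrl gives the robot as it stands.
- The arm moves only by the shell command python3 -m creep 'ROWS' [FORCE]. ROWS is JSON, a list of rows, each an object with "grip": the opening, from 0 (shut) to 1 (fully open); "offset": the shift along the tool's x, y, z in m, a list of three; "rotation": the turn, a rotation vector about the tool's x, y, z in rad, a list of three. In form: [{"grip": grip, "offset": [dx, dy, dz], "rotation": [wx, wy, wz]}, ...]. A call has 1 to 20 rows; each row shifts and turns the commanded pose from where the row before left it, along the tool's axes as they then stand; what a row does not reach is not made up. A row lasts 1/12 s, in which the tool goes at most 41.7 mm and 7.16 degrees, less where a joint would pass 70% of its speed; a pose out of reach is approached as far as the arm can. A call with a gripper value outside its range is refused whole. The fingers move at their own pace and stop on an object; FORCE is the grip in N (left out, the last holds). Time passes only in rows, so rows that do not move let the fingers close. It gives the time, the measured TCP pose, the force and the opening at its end, in the units of the state.
- ctrl.read_state(): the state, without advancing time (a new reading comes with each control period).
- ctrl.read_camera(name): name is "scene" or "top"; returns (picture, depth): 384x512x3 uint8, red, green, blue; 384x512 float32, m along the optical axis (not along the pixel's ray), 0 where there is no reading.
- ctrl.camera_params(name): a dict with "K" (3x3 intrinsics, pixels), "dist_coeffs" ([k1, k2, p1, p2, k3] as OpenCV has them; the pictures are not rectified), "R" (3x3) and "t" (3): a world point X has camera coordinates R X + t. Camera axes: x right, y down, z forward; pixel columns grow to the right and rows downward; lengths in m; the calibration is good to about 2 mm. A picture is of the moment at which its call begins. camera_params takes no time and is no camera call.
- ctrl.hand_in(): hands the job in, once; it reports no verdict.
The state is a dict: "time_s": time; "q": joint angles; "joint_vel": joint speeds; "tau": joint torques, N m; "position": TCP position; "tool_rot": TCP orientation; "force": force on the tool from outside, world axes, zero at the start; "ft_torque": the same for the moment, N m; "width": opening from 0.0 (shut) to 1.0 (fully open).
Only numpy, scipy, OpenCV 4.12 (cv2) and the standard library are available. Lean on these libraries where they do the work, as an engineer would, in place of code of your own. Each camera call takes 0.05 s, during which the arm holds its last target.

## Task

Pull the loose locking pin out from in front of the ratchet handle and stand it in the white beaker. Then tighten the clamp bolt with short back-and-forth swings of the ratchet handle (posts block a full turn) until the strap is down on its rubber pad and the handle takes a firm pull of about 14 N, but never more than 18 N, at its knob. Finally swing the handle back to its parked end, let go, and leave the other things on the bench where they are.

Things in the scene. Friction and masses are not known exactly. Their poses are not given: they have to be found in the camera images.
- stand: Fixed grey base plate of a microscope stand, 270 x 250 x 16 mm, carrying the clamp; placed and turned differently each time. Origin on the bench under the clamp bolt; x points away from the robot at yaw 0, z up. A 32 mm column, 358 mm high, stands at x +105, y +45 mm, the microscope head on its +y side.
- bolt_axis (a point): Top centre of the hexagon bolt head (25 mm across, 8 mm high), 91.5 mm above the bench, in the middle of the ratchet head (steel disc, 100 mm diameter, top at 82.5 mm). The ratchet handle turns about the vertical line through this point. Axes as the stand's.
- handle_grip (a point): Middle of the knob at the end of the ratchet handle: round black upright post, 18 mm diameter, from 84 to 137 mm above the bench; this point is on its axis, 115 mm up, 130 mm from the bolt axis. x points outwards along the handle, z up. The handle is a flat steel bar 16 mm wide, 72 to 84 mm above the bench. Grip the knob from above; it is round, so the grip may slip round it.
- handle (a joint): Angle of the ratchet handle (rad): 0 at its parked stop post, growing clockwise seen from above (the tightening way) to 1.5 at a second stop post. Clockwise turns the bolt; swinging back leaves the bolt standing while the ratchet skips over its 16 teeth (0.39 rad each), so up to a tooth of each swing is idle. Turning the bolt takes about 3 N at the knob, swinging back up to 4 N.
- strap (a joint): Downward travel (m) of the steel clamp strap (36 x 100 x 8 mm) under the ratchet head: 1 mm per rad of bolt turn. Starts at 0.002 to 0.004 and stops dead on its pad at 0.006; there the pull at the knob rises by about 0.8 N per mm that the hand goes on. A good pull comes within less than this reading's noise, so tightness must be felt.
- nut: The clamp bolt with its hexagon head and the toothed ratchet wheel under the ratchet head's disc, one piece; origin on the bench under the bolt axis, z up. It turns clockwise with the handle and stays put by friction.
- pawl: The small sprung pawl under the handle, hidden by the disc, that pushes the ratchet wheel's teeth 35 mm from the axis; the push between pawl and wheel is 5 times the pull at the knob (which acts 130 mm from the axis). Origin on its pivot, 56 mm from the bolt axis, z up.
- pin_center (a point): Half-way point of the loose steel locking pin: 113 mm long, shaft 10 mm diameter, round head 22 mm diameter over the top 25 mm (head's middle 44 mm above this point, z towards the head). It stands upright 22 mm deep in a socket block on the stand, 75 mm from the bolt axis, blocking the handle. Foot at 23 mm, top at 136 mm above the bench. Best gripped by the head, across the handle's direction.
- pin_tip (a point): Centre of the pin's foot (lower end face).
- pin: The locking pin itself; origin at its foot, z along the pin towards the head. 60 g.
- beaker_in (a point): Centre of the inner floor of the beaker: loose, round, white, 68 mm outer diameter, 70 mm high, wall 3 mm, mouth up; the pin stands in it leaning on the rim, its head sticking out.
- beaker: The beaker (origin under its centre, z up), 250 g, on the robot's right.
- bottle: Bystander: white bottle, 60 mm diameter, 130 mm high, origin under its centre. Leave it alone.
- slide_box: Bystander: grey slide box, 100 x 85 x 35 mm, origin under its centre. Leave it alone.
- dish: Bystander: flat clear dish, 90 mm diameter, 16 mm high, origin under its centre. Leave it alone.

How it is judged:
By the outcome, as a careful person would: the job done as asked, in the order asked, and still so for the second after the job is handed in, with the robot touching nothing.
It also fails if it takes over 72 s, if anything falls off the work surface, if the arm or the gripper's body presses on something with over 40 N, if the wrist force passes 120 N, or if a joint passes its speed limit or range.

## Working session

There is one attempt and no reset: what is moved stays moved. The work goes in short steps, Python scripts to look and compute and a shell command to move; the robot and the scene stay as the last step left them, time stands still between calls to the robot, and variables do not carry over. Pictures are saved under pics/ and viewed, and the job is handed in when it is done.

```bash
ls; mkdir -p pics
python3 - <<'E'
from plant import ctrl
import cv2,numpy as np
np.set_printoptions(precision=4,suppress=True)
s=ctrl.read_state();print({k:s[k] for k in ('time_s','position','tool_rot','force','width')},ctrl.tip_extent)
for n in('scene','top'):
    im,d=ctrl.read_camera(n);cv2.imwrite(f'pics/{n}0.png',im[:,:,::-1]);np.savez(f'pics/{n}0.npz',im=im,d=d)
    print(n,ctrl.camera_params(n), d.min(),d.max())
E
```

```text
pics
{'time_s': 0.0, 'position': array([0.1867, 0.6479, 0.2071]), 'tool_rot': array([[ 0.2771,  0.9608, -0.001 ],
       [ 0.9608, -0.2771, -0.0022],
       [-0.0024, -0.0003, -1.    ]]), 'force': array([-0.9484, -0.2306, -0.1029]), 'width': 1.0014379406369402} 0.017
scene {'K': array([[495.5991,   0.    , 258.3547],
       [  0.    , 495.5991, 189.8508],
       [  0.    ,   0.    ,   1.    ]]), 'dist_coeffs': array([0.0173, 0.    , 0.    , 0.    , 0.    ]), 'R': array([[ 0.5465,  0.8373,  0.0159],
       [ 0.7062, -0.4505, -0.5462],
       [-0.4502,  0.3097, -0.8375]]), 't': array([-0.2597, -0.3008,  1.4941])} 0.0 2.9796922
top {'K': array([[395.5311,   0.    , 250.53  ],
       [  0.    , 395.5311, 197.302 ],
       [  0.    ,   0.    ,   1.    ]]), 'dist_coeffs': array([-0.0837,  0.    ,  0.    ,  0.    ,  0.    ]), 'R': array([[-0.0186, -0.9997, -0.0173],
       [-0.9946,  0.0203, -0.1019],
       [ 0.1022,  0.0153, -0.9946]]), 't': array([0.0283, 0.4974, 1.1273])} 0.0 2.0811226
```

View pics/scene0.png

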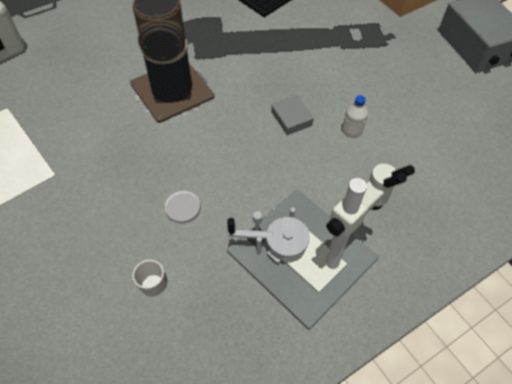

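View pics/top0.png

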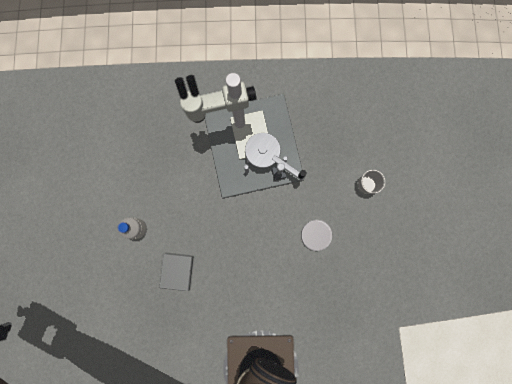

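```bash
cat > h.py <<'E'
import numpy as np,cv2
from plant import ctrl
np.set_printoptions(precision=4,suppress=True)
P={n:ctrl.camera_params(n) for n in('scene','top')}
def ray(n,uv):
    p=P[n];x=cv2.undistortPoints(np.float64([[uv]]),p['K'],p['dist_coeffs'])[0,0]
    return -p['R'].T@p['t'], p['R'].T@np.r_[x,1]
def onz(n,uv,z):
    o,d=ray(n,uv);return o+d*(z-o[2])/d[2]
def two(a,b):
    o1,d1=ray('scene',a);o2,d2=ray('top',b)
    s=np.linalg.lstsq(np.c_[d1,-d2],o2-o1,rcond=None)[0]
    p,q=o1+d1*s[0],o2+d2*s[1];return (p+q)/2,np.linalg.norm(p-q)
def proj(n,X):
    p=P[n];return cv2.projectPoints(np.float64(X).reshape(-1,1,3),cv2.Rodrigues(p['R'])[0],p['t'],p['K'],p['dist_coeffs'])[0][:,0]
def cloud(n,d):
    v,u=np.mgrid[:384,:512];p=P[n]
    x=cv2.undistortPoints(np.float64(np.c_[u.ravel(),v.ravel()])[:,None],p['K'],p['dist_coeffs'])[:,0]
    c=np.c_[x,np.ones(len(x))]*d.ravel()[:,None]
    return ((c-p['t'])@p['R']).reshape(384,512,3)
def snap(tag,crop=None):
    out={}
    for n in (['scene','top']):
        im,d=ctrl.read_camera(n);np.savez(f'pics/{n}{tag}.npz',im=im,d=d);out[n]=(im,d)
    return out
def crop(n,tag,u0,v0,w,h,k,name):
    im=np.load(f'pics/{n}{tag}.npz')['im'][v0:v0+h,u0:u0+w,::-1]
    cv2.imwrite(f'pics/{name}.png',cv2.resize(im,None,fx=k,fy=k,interpolation=cv2.INTER_CUBIC))
E
python3 - <<'E'
from h import *
crop('scene','0',215,180,130,100,6,'s0c')
crop('top','0',200,80,130,125,5,'t0c')
d=np.load('pics/top0.npz');C=cloud('top',d['d'])
for uv in [(262,150),(300,174),(270,160),(372,181),(317,236),(280,168),(285,158)]:print(uv,C[uv[1],uv[0]])
d=np.load('pics/scene0.npz');C=cloud('scene',d['d'])
for uv in [(289,236),(232,224),(257,215),(150,270),(182,206),(292,211)]:print(uv,C[uv[1],uv[0]])
E
```

```text
(262, 150) [ 0.6223 -0.0168  0.0937]
(300, 174) [ 0.546  -0.1153  0.1357]
(270, 160) [ 0.5959 -0.0387  0.0819]
(372, 181) [ 0.5414 -0.3445  0.0066]
(317, 236) [ 0.3817 -0.1727  0.0157]
(280, 168) [ 0.5632 -0.0628  0.1357]
(285, 158) [ 0.6002 -0.0807  0.0845]
(289, 236) [ 0.6327 -0.0216  0.0936]
(232, 224) [ 0.5564 -0.1249  0.1338]
(257, 215) [ 0.5684 -0.0671  0.1371]
(150, 270) [ 0.5051 -0.3188  0.0266]
(182, 206) [ 0.3862 -0.1727  0.0164]
(292, 211) [0.5801 0.0245 0.0879]
```

View pics/s0c.png

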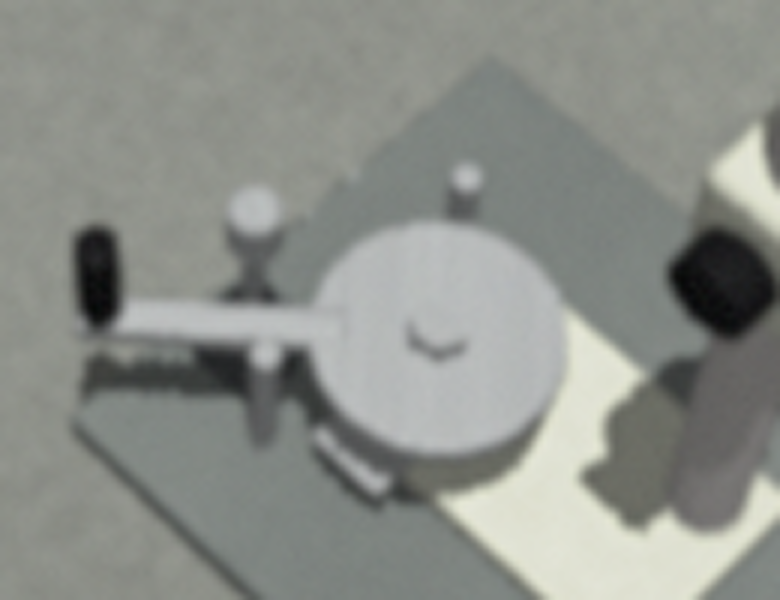

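View pics/t0c.png

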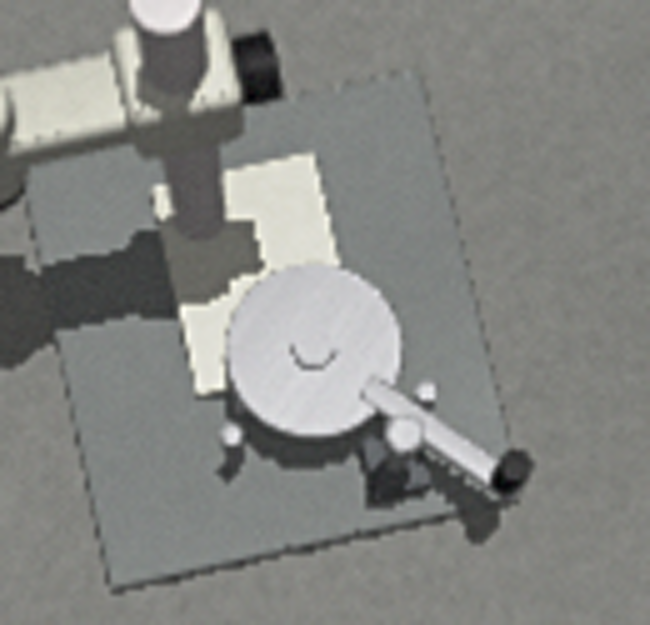

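Run:
```python
from h import *
def px(n,u0,v0,k,p):return (u0-.5+.5/k+p[0]/k, v0-.5+.5/k+p[1]/k)
S=lambda p:px('s',215,180,6,p);T=lambda p:px('t',200,80,5,p)
print('pin top',two(S((254,210)),T((403,433))))
print('knob top',two(S((97,240)),T((513,467))))
print('bolt',two(S((437,340)),T((314,350))))
print('parkpost',two(S((265,355)),T((427,391))))
print('post2',two(S((466,178)),T((232,433))))
for n in('top','scene'):
    z=np.load(f'pics/{n}0.npz');C=cloud(n,z['d']);X=C.reshape(-1,3)
    r=np.hypot(X[:,0]-.62,X[:,1]+.02)
    def st(nm,m):
        Y=X[m];print(n,nm,len(Y),Y.mean(0),(Y.min(0)+Y.max(0))/2)
    st('disc',(r<.056)&(abs(X[:,2]-.0825)<.004))
    st('bolthead',(r<.03)&(abs(X[:,2]-.0925)<.0035))
    st('pin',(np.hypot(X[:,0]-.563,X[:,1]+.065)<.025)&(X[:,2]>.125))
    st('knob',(np.hypot(X[:,0]-.55,X[:,1]+.117)<.03)&(X[:,2]>.125))
    st('dish',(np.hypot(X[:,0]-.384,X[:,1]+.173)<.06)&(X[:,2]>.008))
    b=(np.hypot(X[:,0]-.53,X[:,1]+.33)<.06)&(X[:,2]>.05);st('beaker',b)
    from scipy.optimize import least_squares
    Y=X[b&(X[:,2]>.062)]
    f=least_squares(lambda p:np.hypot(Y[:,0]-p[0],Y[:,1]-p[1])-p[2],[.53,-.33,.034]);print('circ',f.x,np.sqrt(np.mean(f.fun**2)),len(Y),Y[:,2].max())
crop('scene','0',115,240,80,60,8,'sb');crop('top','0',345,160,60,45,8,'tb')
```

```text
pin top (array([ 0.5673, -0.0647,  0.1353]), np.float64(0.00299184201263588))
knob top (array([ 0.5477, -0.1217,  0.1378]), np.float64(0.0017341282639045))
bolt (array([ 0.6261, -0.019 ,  0.0793]), np.float64(0.002017067722515633))
parkpost (array([ 0.5997, -0.081 ,  0.0883]), np.float64(0.0014336542773182282))
post2 (array([0.5778, 0.0278, 0.09  ]), np.float64(0.0018837784391308992))
top disc 885 [ 0.6245 -0.0187  0.0826] [ 0.6254 -0.0192  0.0825]
top bolthead 48 [ 0.6266 -0.0178  0.0924] [ 0.626  -0.0129  0.0925]
top pin 56 [ 0.5664 -0.0642  0.1354] [ 0.5665 -0.0643  0.1324]
top knob 41 [ 0.5485 -0.1218  0.1355] [ 0.5485 -0.1223  0.1328]
top dish 751 [ 0.3841 -0.1707  0.016 ] [ 0.3848 -0.1701  0.0155]
top beaker 173 [ 0.5345 -0.3331  0.0646] [ 0.5318 -0.3275  0.0626]
circ [ 0.532  -0.3275  0.0322] 0.0012435090690370923 116 0.0747759165141487
scene disc 1237 [ 0.6257 -0.0206  0.0825] [ 0.625  -0.0188  0.0825]
scene bolthead 64 [ 0.6246 -0.0188  0.0916] [ 0.6243 -0.0182  0.0921]
scene pin 79 [ 0.568  -0.0664  0.134 ] [ 0.5671 -0.065   0.1328]
scene knob 62 [ 0.5488 -0.124   0.1345] [ 0.5467 -0.1234  0.1327]
scene dish 882 [ 0.3856 -0.1721  0.0156] [ 0.3825 -0.1714  0.0156]
scene beaker 351 [ 0.5275 -0.3288  0.0635] [ 0.531  -0.3284  0.0626]
circ [ 0.5312 -0.3287  0.0321] 0.0013921629461640618 215 0.07519214867961449
```

View pics/sb.png

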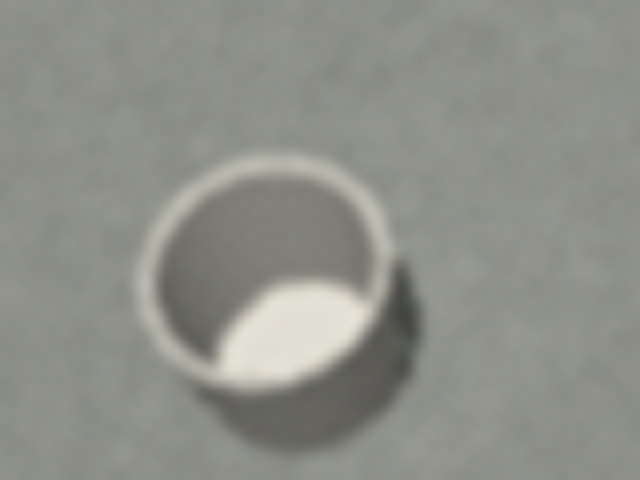

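View pics/tb.png

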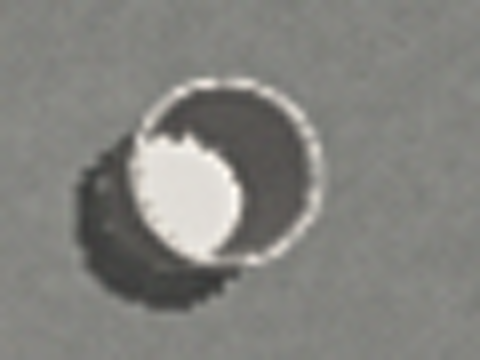

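The scene view shows the knob top near (231,218), the pin head at (257,215) and the disc centred at (288,236). In the top view the pin is at (280,166), the knob at (302,173), the stop posts at (285,158) and (246,166), and the upright beaker at (373,182). Both views agree to 2–3 mm: bolt (.625,-.019), pin (.567,-.065), knob (.548,-.122), beaker (.5316,-.328).

```bash
cat >> h.py <<'E'
def to(p,yaw=None):
    s=ctrl.read_state();R=np.array(s['tool_rot']);d=R.T@(np.array(p)-s['position'])
    y=np.degrees(np.arctan2(R[1,0],R[0,0]))
    print('t',round(s['time_s'],2),'pos',np.array(s['position']),'yaw',y,'F',np.array(s['force']),'w',s['width'],'\n tool delta mm',d*1000, '' if yaw is None else 'wz %.4f'%np.radians(-(yaw-y)))
E
python3 - <<'E'
from h import *
to([.567,-.065,.22],-36.9)
E
```

```text
t 0.1 pos [0.1867 0.648  0.2073] yaw 73.91359605859604 F [-0.7182  0.6609  0.0239] w 1.0005923418759421 
 tool delta mm [-579.7383  562.9246  -11.6766] wz 1.9341
```

```bash
python3 -m creep '[{"grip":1,"offset":[-0.029,0.0281,-0.0006],"rotation":[0,0,0]},{"grip":1,"offset":[-0.029,0.0281,-0.0006],"rotation":[0,0,0]},{"grip":1,"offset":[-0.029,0.0281,-0.0006],"rotation":[0,0,0]},{"grip":1,"offset":[-0.029,0.0281,-0.0006],"rotation":[0,0,0]},{"grip":1,"offset":[-0.029,0.0281,-0.0006],"rotation":[0,0,0]},{"grip":1,"offset":[-0.029,0.0281,-0.0006],"rotation":[0,0,0]},{"grip":1,"offset":[-0.029,0.0281,-0.0006],"rotation":[0,0,0]},{"grip":1,"offset":[-0.029,0.0281,-0.0006],"rotation":[0,0,0]},{"grip":1,"offset":[-0.029,0.0281,-0.0006],"rotation":[0,0,0]},{"grip":1,"offset":[-0.029,0.0281,-0.0006],"rotation":[0,0,0]},{"grip":1,"offset":[-0.029,0.0281,-0.0006],"rotation":[0,0,0]},{"grip":1,"offset":[-0.029,0.0281,-0.0006],"rotation":[0,0,0]},{"grip":1,"offset":[-0.029,0.0281,-0.0006],"rotation":[0,0,0]},{"grip":1,"offset":[-0.029,0.0281,-0.0006],"rotation":[0,0,0]},{"grip":1,"offset":[-0.029,0.0281,-0.0006],"rotation":[0,0,0]},{"grip":1,"offset":[-0.029,0.0281,-0.0006],"rotation":[0,0,0]},{"grip":1,"offset":[-0.029,0.0281,-0.0006],"rotation":[0,0,0]},{"grip":1,"offset":[-0.029,0.0281,-0.0006],"rotation":[0,0,0]},{"grip":1,"offset":[-0.029,0.0281,-0.0006],"rotation":[0,0,0]},{"grip":1,"offset":[-0.029,0.0281,-0.0006],"rotation":[0,0,0]}]'
python3 -m creep '[{"grip":1,"offset":[0,0,0],"rotation":[0,0,0.121]},{"grip":1,"offset":[0,0,0],"rotation":[0,0,0.121]},{"grip":1,"offset":[0,0,0],"rotation":[0,0,0.121]},{"grip":1,"offset":[0,0,0],"rotation":[0,0,0.121]},{"grip":1,"offset":[0,0,0],"rotation":[0,0,0.121]},{"grip":1,"offset":[0,0,0],"rotation":[0,0,0.121]},{"grip":1,"offset":[0,0,0],"rotation":[0,0,0.121]},{"grip":1,"offset":[0,0,0],"rotation":[0,0,0.121]},{"grip":1,"offset":[0,0,0],"rotation":[0,0,0.121]},{"grip":1,"offset":[0,0,0],"rotation":[0,0,0.121]},{"grip":1,"offset":[0,0,0],"rotation":[0,0,0.121]},{"grip":1,"offset":[0,0,0],"rotation":[0,0,0.121]},{"grip":1,"offset":[0,0,0],"rotation":[0,0,0.121]},{"grip":1,"offset":[0,0,0],"rotation":[0,0,0.121]},{"grip":1,"offset":[0,0,0],"rotation":[0,0,0.121]},{"grip":1,"offset":[0,0,0],"rotation":[0,0,0.121]},{"grip":1,"offset":[0,0,0],"rotation":[0,0,0]},{"grip":1,"offset":[0,0,0],"rotation":[0,0,0]}]'
python3 -c "
from h import *
to([.567,-.065,.121],-36.9)
print(ctrl.read_state()['tool_rot'])"
```

```text
time_s: 1.77
position: [0.5665, -0.0664, 0.22]
tool_rot: [[0.278, 0.961, -0.001], [0.961, -0.278, 0.0], [0.0, -0.001, -1.0]]
force: [0.4, 0.4, -0.8]
width: 0.997
time_s: 3.27
position: [0.566, -0.0644, 0.22]
tool_rot: [[0.8, -0.599, -0.001], [-0.599, -0.8, 0.0], [-0.001, 0.0, -1.0]]
force: [-0.4, 0.1, 0.2]
width: 1.0
t 3.27 pos [ 0.566  -0.0644  0.22  ] yaw -36.83381028714613 F [-0.4104  0.0575  0.2104] w 1.000308370658561 
 tool delta mm [ 1.2635 -0.1339 99.0368] wz 0.0012
[[ 0.8004 -0.5995 -0.0008]
 [-0.5995 -0.8004  0.0002]
 [-0.0008  0.0003 -1.    ]]
```

```bash
python3 -m creep '[{"grip":1,"offset":[0.001,0,0.025],"rotation":[0,0,0]},{"grip":1,"offset":[0,0,0.025],"rotation":[0,0,0]},{"grip":1,"offset":[0,0,0.02],"rotation":[0,0,0]},{"grip":1,"offset":[0,0,0.015],"rotation":[0,0,0]},{"grip":1,"offset":[0,0,0.013],"rotation":[0,0,0]},{"grip":1,"offset":[0,0,0],"rotation":[0,0,0]},{"grip":1,"offset":[0,0,0],"rotation":[0,0,0]}]' 40
python3 - <<'E'
from h import *
snap('1');crop('scene','1',205,130,140,130,5,'s1');crop('top','1',220,100,120,110,5,'t1')
E
```

```text
time_s: 3.85
position: [0.5667, -0.065, 0.122]
tool_rot: [[0.799, -0.601, -0.001], [-0.601, -0.799, 0.0], [-0.001, 0.001, -1.0]]
force: [-0.2, 0.3, 0.2]
width: 0.997
```

View pics/s1.png

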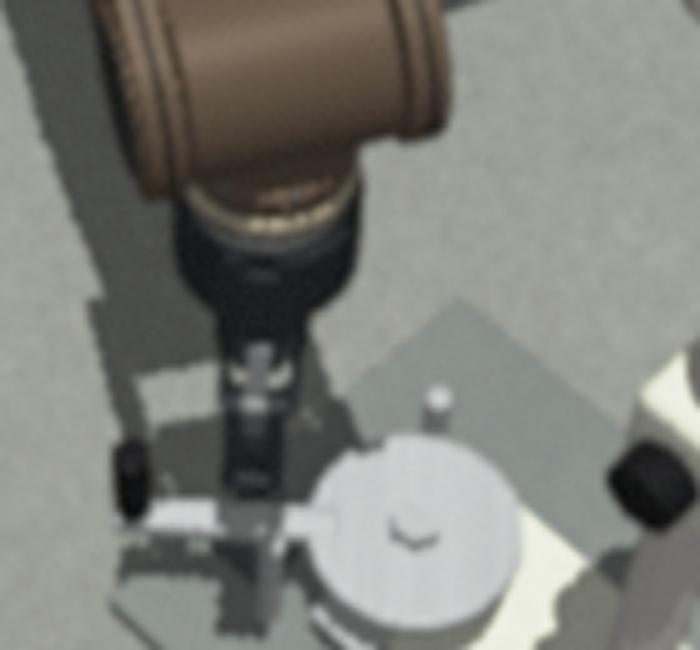

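View pics/t1.png

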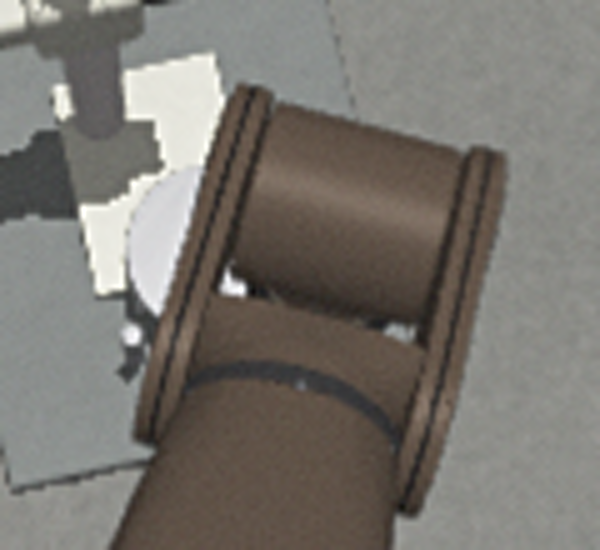

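The scene crop shows the near finger in front of the pin head at about (256,215), clear of the knob and the disc. I'll close the jaws.

```bash
python3 -m creep '[{"grip":0,"offset":[0,0,0],"rotation":[0,0,0]},{"grip":0,"offset":[0,0,0],"rotation":[0,0,0]},{"grip":0,"offset":[0,0,0],"rotation":[0,0,0]},{"grip":0,"offset":[0,0,0],"rotation":[0,0,0]},{"grip":0,"offset":[0,0,0],"rotation":[0,0,0]},{"grip":0,"offset":[0,0,0],"rotation":[0,0,0]},{"grip":0,"offset":[0,0,0],"rotation":[0,0,0]},{"grip":0,"offset":[0,0,0],"rotation":[0,0,0]},{"grip":0,"offset":[0,0,0],"rotation":[0,0,0]},{"grip":0,"offset":[0,0,0],"rotation":[0,0,0]}]' 40
```

```text
time_s: 4.78
position: [0.5671, -0.0651, 0.1225]
tool_rot: [[0.798, -0.602, -0.0], [-0.602, -0.798, 0.0], [-0.0, 0.0, -1.0]]
force: [-0.8, 0.2, 0.1]
width: -0.005
```

Run:
```python
from h import *
print(ctrl.read_state()['width'],ctrl.read_state()['force'])
snap('2');crop('scene','2',205,130,140,130,5,'s2')
```

```text
-0.004695457579968515 [-0.8145  0.1708  0.0797]
```

View pics/s2.png

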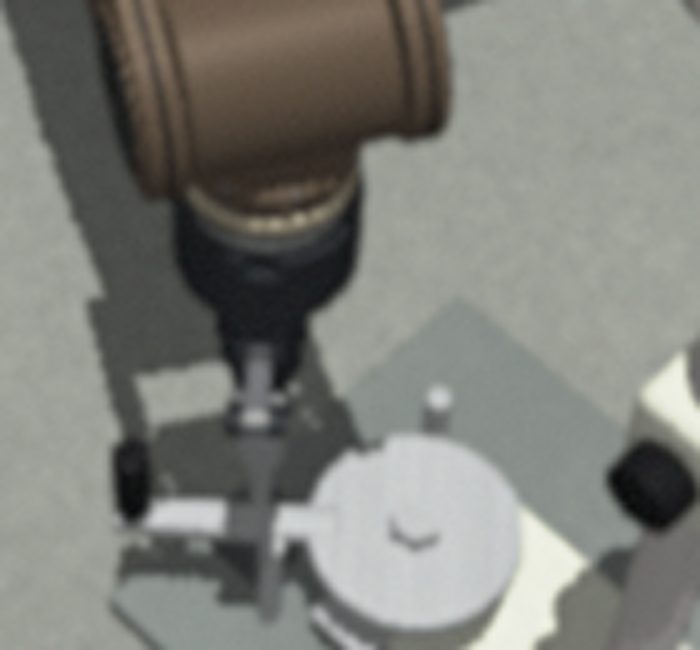

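Run:
```python
from h import *
crop('scene','2',235,190,50,60,11,'s2b')
print(proj('scene',[[.567,-.065,.105],[.567,-.065,.122],[.567,-.065,.136],[.567,-.065,.175]]))
C=cloud('scene',np.load('pics/scene2.npz')['d']);C1=cloud('scene',np.load('pics/scene0.npz')['d'])
for v in range(196,226,2):print(v,C[v,256],C1[v,256])
```

```text
[[257.2272 221.2158]
 [257.3327 217.4935]
 [257.4216 214.3562]
 [257.6796 205.2551]]
196 [ 0.5953 -0.0891  0.2704] [ 0.4511  0.0084 -0.0039]
198 [ 0.5956 -0.0891  0.2635] [0.4585 0.0036 0.0004]
200 [ 0.595  -0.0887  0.2548] [ 0.4653 -0.0009  0.0036]
202 [ 0.5959 -0.0891  0.2488] [ 0.4693 -0.0035  0.0015]
204 [ 0.5998 -0.0916  0.2487] [ 0.4717 -0.005  -0.0037]
206 [ 0.6021 -0.0931  0.2457] [ 0.4778 -0.0089 -0.0019]
208 [ 0.604  -0.0943  0.2415] [ 0.4827 -0.0121 -0.002 ]
210 [ 0.6091 -0.0976  0.244 ] [ 0.4902 -0.017   0.0029]
212 [ 0.6103 -0.0983  0.2386] [ 0.5624 -0.0658  0.1405]
214 [ 0.6138 -0.1006  0.2377] [ 0.5658 -0.068   0.1387]
216 [ 0.614  -0.1006  0.2301] [ 0.5682 -0.0695  0.1346]
218 [ 0.5725 -0.0723  0.1347] [ 0.5719 -0.072   0.1335]
220 [ 0.574  -0.0732  0.1288] [ 0.5737 -0.073   0.1281]
222 [ 0.572  -0.0717  0.1153] [ 0.573  -0.0724  0.1174]
224 [ 0.5688 -0.0694  0.0989] [ 0.5681 -0.069   0.0976]
```

View pics/s2b.png

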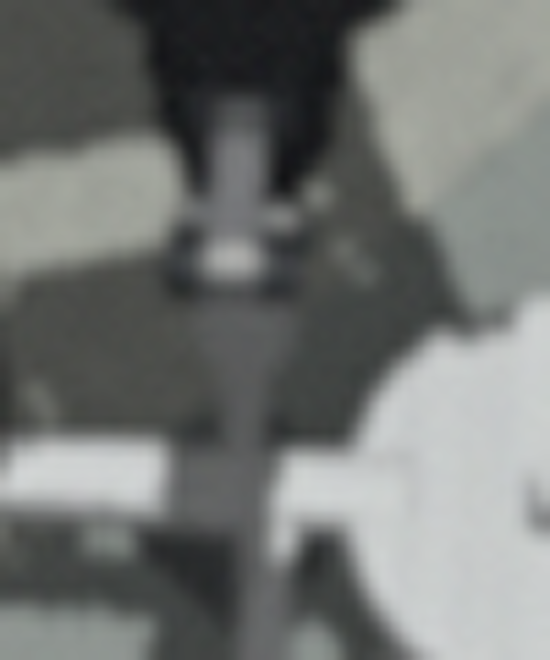

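Run:
```python
from h import *
n=np.array([.8,-.6]);u=np.array([-.6,-.8])
for t in '12':
  C=cloud('scene',np.load(f'pics/scene{t}.npz')['d'])
  print(t)
  for v in range(190,236,3):
    for c in (256,262): 
      p=C[v,c];d=p[:2]-[.567,-.065];print(v,c,'n %.3f u %.3f z %.3f'%(d@n,d@u,p[2]),end=' | ')
    print()
```

```text
1
190 256 n 0.040 u 0.002 z 0.296 | 190 262 n 0.036 u -0.009 z 0.291 | 
193 256 n 0.037 u 0.002 z 0.282 | 193 262 n 0.036 u -0.009 z 0.280 | 
196 256 n 0.038 u 0.002 z 0.271 | 196 262 n 0.035 u -0.009 z 0.268 | 
199 256 n 0.036 u 0.002 z 0.257 | 199 262 n 0.035 u -0.010 z 0.257 | 
202 256 n 0.043 u 0.002 z 0.258 | 202 262 n -0.118 u -0.006 z -0.001 | 
205 256 n 0.050 u 0.001 z 0.258 | 205 262 n -0.109 u -0.007 z -0.001 | 
208 256 n 0.059 u 0.001 z 0.261 | 208 262 n 0.039 u -0.011 z 0.229 | 
211 256 n 0.067 u 0.000 z 0.264 | 211 262 n 0.063 u -0.011 z 0.259 | 
214 256 n 0.068 u -0.000 z 0.254 | 214 262 n -0.082 u -0.008 z -0.001 | 
217 256 n 0.064 u 0.000 z 0.235 | 217 262 n -0.071 u -0.009 z 0.002 | 
220 256 n 0.070 u -0.000 z 0.233 | 220 262 n 0.052 u -0.012 z 0.204 | 
223 256 n 0.067 u -0.000 z 0.216 | 223 262 n -0.046 u -0.010 z 0.016 | 
226 256 n 0.072 u -0.001 z 0.212 | 226 262 n -0.041 u -0.011 z 0.011 | 
229 256 n 0.055 u -0.000 z 0.169 | 229 262 n -0.012 u -0.011 z 0.047 | 
232 256 n 0.016 u 0.001 z 0.083 | 232 262 n 0.015 u -0.012 z 0.083 | 
235 256 n 0.025 u 0.001 z 0.085 |
[... 463 characters left out ...]
256 n 0.047 u 0.001 z 0.242 | 208 262 n 0.020 u -0.010 z 0.199 | 
211 256 n 0.054 u 0.001 z 0.241 | 211 262 n 0.040 u -0.011 z 0.220 | 
214 256 n 0.059 u 0.000 z 0.238 | 214 262 n 0.056 u -0.011 z 0.235 | 
217 256 n 0.006 u 0.003 z 0.134 | 217 262 n -0.073 u -0.009 z -0.001 | 
220 256 n 0.011 u 0.002 z 0.129 | 220 262 n -0.055 u -0.010 z 0.016 | 
223 256 n 0.011 u 0.002 z 0.116 | 223 262 n -0.048 u -0.010 z 0.013 | 
226 256 n 0.003 u 0.002 z 0.088 | 226 262 n -0.037 u -0.011 z 0.018 | 
229 256 n 0.004 u 0.002 z 0.076 | 229 262 n -0.012 u -0.011 z 0.048 | 
232 256 n 0.016 u 0.001 z 0.083 | 232 262 n 0.015 u -0.012 z 0.082 | 
235 256 n 0.024 u 0.001 z 0.084 | 235 262 n 0.024 u -0.013 z 0.085 |
```

Run:
```python
from h import *
n=np.array([.8,-.6]);u=np.array([-.6,-.8])
for t in '12':
  C=cloud('scene',np.load(f'pics/scene{t}.npz')['d'])
  print(t)
  for v in range(192,234,2):
    print(v,end=': ')
    for c in range(246,269,2): 
      p=C[v,c];d=p[:2]-[.567,-.065];print('%3d/%3d'%(1000*(d@n),1000*p[2]),end=' ')
    print()
```

```text
1
192: -145/ -1  33/277  34/279  36/282  37/285  36/284  38/287  34/282  34/282  33/281  32/279  29/275 
194: -137/  1  19/248  20/249  36/275  38/279  37/278  36/276  36/277  35/276  34/275  16/247 -140/  3 
196: -131/  2  21/244  23/247  35/266  36/269  37/271  36/270  34/267  34/267  21/247  21/247 -134/  2 
198: -124/  3 -126/  0  25/243  36/260  37/262  35/260  37/264  36/263  34/259  23/242  22/242 -129/  2 
200: -120/  0 -120/  0  27/238  38/257  38/257  39/259  38/258  39/260  35/253  26/240 -122/  1 -125/ -1 
202: -113/  1 -115/ -2  28/233  39/251  44/259  43/257  44/260  40/254 -117/ -1  26/233 -118/  0 -117/  0 
204: -108/  0 -109/ -1  32/231 -109/  0  48/259  47/256  49/260 -113/ -4 -109/  3  31/234 -111/  0 -113/ -2 
206: -104/ -3 -102/  0  34/226  30/221  53/258  52/257  55/262 -105/ -1  28/220  35/231 -107/ -2 -107/ -2 
208: -95/  0  39/226  58/258  60/263  58/260  59/261  58/261  58/261  38/229  34/221 -97/  3 -102/ -3 
210: -89/  1 -89/  1  63/259  64/261  64/263  63/260  64/263  62/260  59/256  38/221 -93/  0 -91/  4 
212: -83/  0 -85/ -2  65/255  67/259  65/255  67
[... 2549 characters left out ...]
-59/  3 -63/ -2 -62/  0   8/124  10/128  11/131   6/122 -54/ 15 -55/ 15 -52/ 21 -54/ 18 
222: -54/  0 -55/  0 -57/ -3 -55/  0   6/112   8/115   9/117   6/113 -48/ 16 -51/ 12 -48/ 18 -50/ 15 
224: -50/ -1 -50/ -1 -50/  0 -51/ -2 -49/  2   4/ 98   3/ 98 -42/ 16 -43/ 14 -42/ 18 -41/ 20 -43/ 17 
226: -44/ -2 -42/  2 -45/ -2 -45/  0 -35/ 16   2/ 87   2/ 86 -35/ 19 -36/ 17 -36/ 18 -37/ 18 -39/ 15 
228: -38/  0 -38/ -1 -38/  0 -29/ 17 -15/ 44   4/ 79   2/ 78 -15/ 45 -32/ 16 -32/ 15 -33/ 15   2/ 81 
230:  13/ 84  13/ 84  10/ 80  12/ 83 557/1091   3/ 68   0/ 65  -9/ 46 -11/ 44 -25/ 17 -26/ 16   8/ 82 
232:  16/ 80  18/ 85  18/ 84  17/ 83  14/ 79  16/ 83  14/ 79  18/ 88  14/ 82  14/ 82  15/ 84  14/ 83
```

The jaws shut on nothing. Depth in both pictures puts the fingertips at z≈0.15 or higher, about 45 mm above where the reported TCP says they are, and the pin is untouched at (256,218). I'll reopen, lift clear and measure the gripper against the reported pose.

```bash
python3 -m creep '[{"grip":1,"offset":[0,0,0],"rotation":[0,0,0]},{"grip":1,"offset":[0,0,0],"rotation":[0,0,0]},{"grip":1,"offset":[0,0,0],"rotation":[0,0,0]},{"grip":1,"offset":[0,0,0],"rotation":[0,0,0]},{"grip":1,"offset":[0,0,0],"rotation":[0,0,0]},{"grip":1,"offset":[0,0,0],"rotation":[0,0,0]},{"grip":1,"offset":[0,0,0],"rotation":[0,0,0]}]'
python3 - <<'E'
from h import *
snap('3')
s=ctrl.read_state();print(s['q'],s['position'])
crop('scene','3',180,90,150,150,4,'s3')
# measured body points relative to TCP, in tool axes, min over scene
R=np.array(s['tool_rot']);p=np.array(s['position'])
for n in('scene','top'):
    X=cloud(n,np.load(f'pics/{n}3.npz')['d']).reshape(-1,3);Y=(X-p)@R
    m=(abs(Y[:,0])<.1)&(abs(Y[:,1])<.06)&(X[:,2]>.145)&(X[:,2]<.5)
    Y=Y[m];
    for a in np.arange(-.36,0,.02):
        q=Y[(Y[:,2]>=a)&(Y[:,2]<a+.02)]
        if len(q):print(n,'z %.2f'%a,len(q),'x %.3f %.3f y %.3f %.3f'%(q[:,0].min(),q[:,0].max(),q[:,1].min(),q[:,1].max()))
E
```

```text
time_s: 5.47
position: [0.5671, -0.0651, 0.1225]
tool_rot: [[0.798, -0.602, -0.0], [-0.602, -0.798, -0.0], [0.0, 0.0, -1.0]]
force: [0.1, 0.5, -0.2]
width: 0.974
[-0.2919  0.1456  1.9078 -0.      1.0881  0.3541] [ 0.5671 -0.0651  0.1226]
scene z -0.36 933 x -0.100 -0.033 y -0.032 0.060
scene z -0.34 621 x -0.099 0.013 y -0.047 0.060
scene z -0.32 1651 x -0.087 0.047 y -0.058 0.059
scene z -0.30 1031 x -0.096 0.055 y -0.060 0.059
scene z -0.28 453 x -0.096 0.056 y -0.060 0.060
scene z -0.26 87 x 0.009 0.052 y -0.060 0.058
scene z -0.24 275 x 0.006 0.036 y -0.034 0.028
scene z -0.22 180 x -0.002 0.036 y -0.034 0.031
scene z -0.20 346 x -0.008 0.038 y -0.036 0.038
scene z -0.18 202 x 0.001 0.038 y -0.036 0.038
scene z -0.16 135 x 0.008 0.068 y -0.035 0.036
scene z -0.14 206 x 0.017 0.071 y -0.017 0.019
scene z -0.12 131 x 0.020 0.073 y -0.016 0.019
scene z -0.10 75 x 0.028 0.073 y -0.015 0.018
scene z -0.08 1 x 0.050 0.050 y -0.012 -0.012
scene z -0.06 10 x 0.051 0.055 y -0.004 0.006
scene z -0.04 3 x 0.046 0.047 y -0.008 0.009
top z -0.36 743 x -0.100 -0.029 y -0.034 0.060
top z -0.34 356 x -0.097 0.014 y -0.048 0.060
top z -0.32 1279 x -0.058 0.048 y -0.060 0.056
top z -0.30 518 x -0.057 0.056 y -0.059 0.058
top z -0.28 87 x -0.048 0.047 y -0.050 0.053
top z -0.26 7 x -0.040 -0.011 y -0.037 0.051
top z -0.24 33 x -0.035 -0.021 y -0.006 0.028
top z -0.22 10 x -0.033 -0.014 y -0.013 0.031
top z -0.20 12 x -0.032 -0.010 y -0.020 0.035
top z -0.18 5 x -0.029 -0.004 y -0.024 0.037
```

View pics/s3.png

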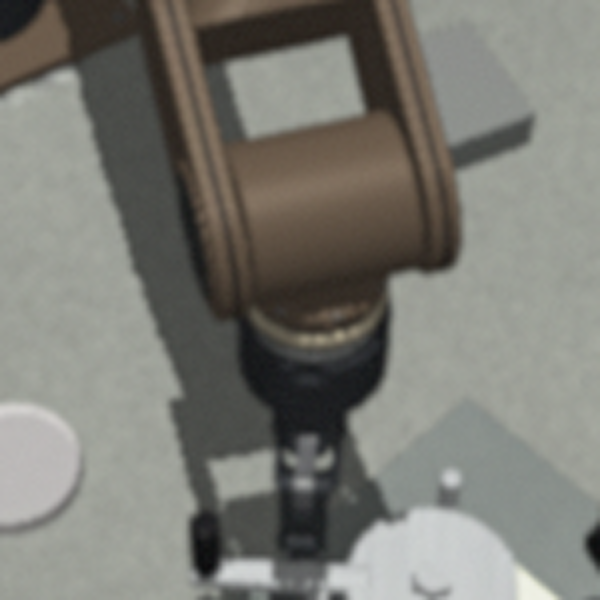

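```bash
python3 -m creep '[{"grip":1,"offset":[0,0,0.01],"rotation":[0,0,0]},{"grip":1,"offset":[0,0,0.01],"rotation":[0,0,0]},{"grip":1,"offset":[0,0,0.01],"rotation":[0,0,0]},{"grip":1,"offset":[0,0,0.005],"rotation":[0,0,0]},{"grip":1,"offset":[0,0,0],"rotation":[0,0,0]}]'
python3 - <<'E'
from h import *
snap('4')
s=ctrl.read_state()
crop('scene','4',220,170,80,80,7,'s4')
R=np.array(s['tool_rot']);p=np.array(s['position'])
C=cloud('scene',np.load('pics/scene4.npz')['d']);Y=(C-p)@R
for v in range(216,250,2):
    print(v,' '.join('%4d/%4d'%(1000*Y[v,c,0],1000*C[v,c,2]) for c in range(244,270,2)))
E
```

```text
time_s: 5.98
position: [0.5653, -0.0646, 0.0847]
tool_rot: [[0.798, -0.602, -0.005], [-0.602, -0.798, 0.001], [-0.005, 0.002, -1.0]]
force: [-0.1, -0.8, -0.4]
width: 0.996
216  -70/   1  -72/   0   36/ 188   36/ 190   35/ 188   53/ 220   54/ 222   32/ 185   33/ 186   36/ 192   33/ 188  -66/  16  -65/  18
218  -67/  -2  -66/   0   39/ 186   61/ 225   60/ 223   61/ 225   60/ 224   62/ 227   60/ 225   36/ 184  -57/  20  -60/  15  -59/  18
220  -59/   0  -60/   0  -61/  -1   66/ 224   62/ 219   63/ 221   65/ 225   63/ 221   64/ 224   40/ 182  -53/  18  -53/  17  -54/  17
222  -54/   0  -55/  -1  -56/  -3   65/ 216   65/ 216   68/ 222   66/ 219   66/ 219   66/ 220  -47/  17  -49/  14  -49/  15  -47/  19
224  -49/  -2  -50/  -2  -49/   0   66/ 209   66/ 208   66/ 210   66/ 210   68/ 214   67/ 213  -43/  14  -44/  13  -44/  15  -42/  19
226  -43/   0  -42/   0  -43/   0   68/ 203   69/ 207   68/ 204   65/ 199   67/ 205   68/ 206  -37/  15  -39/  13  -39/  13  -37/  17
228  -39/  -3  -36/   1  -39/  -2   68/ 195   69/ 198   69/ 198   68/ 197   67/ 196   68/ 199  -32/  15  -32/  15  -32/  16 
[... 649 characters left out ...]
   27/  76  556/1091   30/  84
240    5/  16    4/  15    1/  12    9/  26   14/  37   17/  43   16/  43   39/  89   37/  86   11/  35    5/  24    1/  18   35/  83
242   11/  18    8/  14    8/  14    8/  15   12/  24   16/  32   19/  38   37/  75   39/  78    9/  20    6/  16    5/  14   39/  82
244   16/  18   15/  17   14/  15   14/  16   13/  14   16/  21   22/  33   40/  69   38/  67   12/  15   11/  14   10/  14   40/  73
246   21/  17   19/  14   19/  15   20/  17   18/  14   19/  17   21/  21   40/  59   38/  56   16/  14   18/  19   15/  12   16/  15
248   27/  19   27/  18   25/  16   24/  14   25/  17   23/  13   23/  14   38/  46   39/  49   23/  17   22/  16   23/  19   22/  18
```

View pics/s4.png

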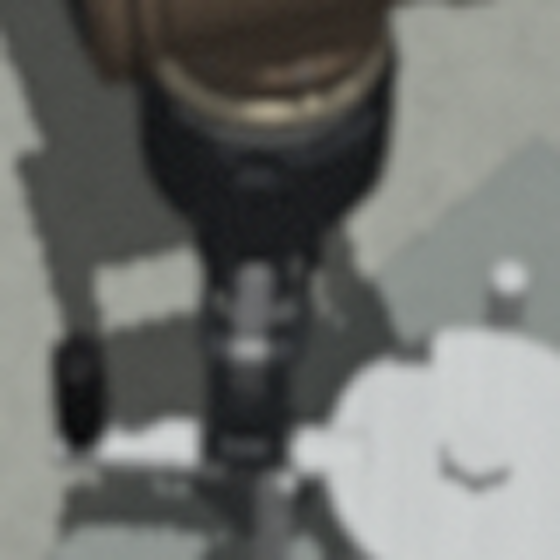

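Depth now puts the open fingertips at z≈0.133 (row 236), while the reported TCP is at 0.085. The reported z is therefore about 52 mm too low, and I'll trust vision. I'll go down 15 mm more and close.

```bash
python3 -m creep '[{"grip":1,"offset":[0,0,0.008],"rotation":[0,0,0]},{"grip":1,"offset":[0,0,0.007],"rotation":[0,0,0]},{"grip":1,"offset":[0,0,0],"rotation":[0,0,0]},{"grip":1,"offset":[0,0,0],"rotation":[0,0,0]}]'
python3 -m creep '[{"grip":0,"offset":[0,0,0],"rotation":[0,0,0]},{"grip":0,"offset":[0,0,0],"rotation":[0,0,0]},{"grip":0,"offset":[0,0,0],"rotation":[0,0,0]},{"grip":0,"offset":[0,0,0],"rotation":[0,0,0]},{"grip":0,"offset":[0,0,0],"rotation":[0,0,0]},{"grip":0,"offset":[0,0,0],"rotation":[0,0,0]},{"grip":0,"offset":[0,0,0],"rotation":[0,0,0]},{"grip":0,"offset":[0,0,0],"rotation":[0,0,0]}]' 40
```

```text
time_s: 6.42
position: [0.5665, -0.0649, 0.0717]
tool_rot: [[0.799, -0.602, -0.001], [-0.602, -0.799, 0.0], [-0.001, 0.001, -1.0]]
force: [0.1, -0.9, 0.1]
width: 1.0
time_s: 7.08
position: [0.5672, -0.065, 0.0728]
tool_rot: [[0.799, -0.602, 0.0], [-0.602, -0.799, 0.0], [0.0, -0.0, -1.0]]
force: [-0.4, 0.4, 2.9]
width: 0.242
```

```bash
python3 -m creep '[{"grip":0,"offset":[0,0,-0.01],"rotation":[0,0,0]},{"grip":0,"offset":[0,0,-0.01],"rotation":[0,0,0]},{"grip":0,"offset":[0,0,-0.015],"rotation":[0,0,0]},{"grip":0,"offset":[0,0,-0.02],"rotation":[0,0,0]},{"grip":0,"offset":[0,0,-0.03],"rotation":[0,0,0]},{"grip":0,"offset":[0,0,-0.03],"rotation":[0,0,0]},{"grip":0,"offset":[0,0,-0.03],"rotation":[0,0,0]},{"grip":0,"offset":[0,0,-0.015],"rotation":[0,0,0]},{"grip":0,"offset":[0,0,0],"rotation":[0,0,0]},{"grip":0,"offset":[0,0,0],"rotation":[0,0,0]}]'
python3 - <<'E'
from h import *
snap('5');crop('scene','5',180,100,160,150,4,'s5')
to([.5316,-.328,.233])
E
```

```text
time_s: 7.92
position: [0.5675, -0.0652, 0.2341]
tool_rot: [[0.799, -0.602, 0.003], [-0.602, -0.799, -0.001], [0.003, -0.001, -1.0]]
force: [0.3, -0.5, -1.1]
width: 0.242
t 8.02 pos [ 0.5661 -0.0648  0.2308] yaw -37.01258746362569 F [ 0.6955 -0.1532 -0.8633] w 0.24603605259880723 
 tool delta mm [130.9335 230.9252  -2.3408]
```

View pics/s5.png

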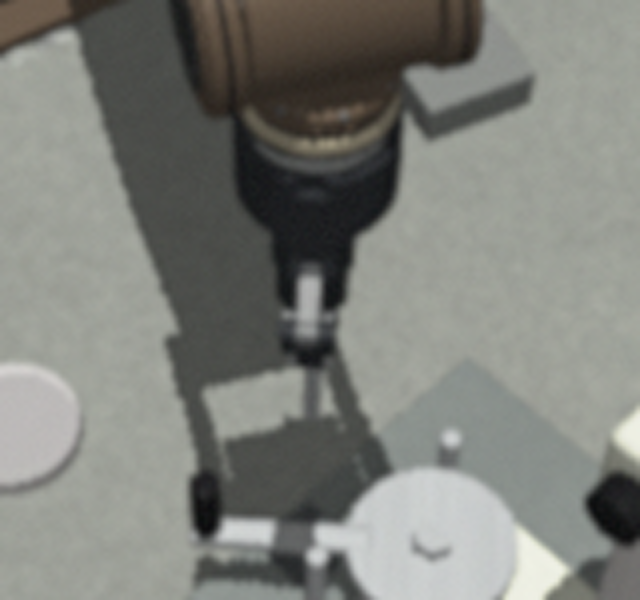

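The pin is out: the foot shows at pixel (258,203), in line with a 160 mm lift. I'll carry it over the beaker and tilt it 15° about the jaw axis.

```bash
python3 -m creep '[{"grip":0,"offset":[0.0131,0.0238,0],"rotation":[0,0,0]},{"grip":0,"offset":[0.0131,0.0238,0],"rotation":[0,0,0]},{"grip":0,"offset":[0.0131,0.0238,0],"rotation":[0,0,0]},{"grip":0,"offset":[0.0131,0.0238,0],"rotation":[0,0,0]},{"grip":0,"offset":[0.0131,0.0238,0],"rotation":[0,0,0]},{"grip":0,"offset":[0.0131,0.0238,0],"rotation":[0,0,0]},{"grip":0,"offset":[0.0131,0.0238,0],"rotation":[0,0,0]},{"grip":0,"offset":[0.0131,0.0238,0],"rotation":[0,0,0]},{"grip":0,"offset":[0.0131,0.0238,0],"rotation":[0,0,0]},{"grip":0,"offset":[0.0131,0.0238,0],"rotation":[0,0,0]},{"grip":0,"offset":[0,0,0],"rotation":[0.0873,0,0]},{"grip":0,"offset":[0,0,0],"rotation":[0.0873,0,0]},{"grip":0,"offset":[0,0,0],"rotation":[0.0873,0,0]},{"grip":0,"offset":[0,0.0078,0.029],"rotation":[0,0,0]},{"grip":0,"offset":[0,0.0078,0.029],"rotation":[0,0,0]},{"grip":0,"offset":[0,0.0078,0.029],"rotation":[0,0,0]},{"grip":0,"offset":[0,0,0],"rotation":[0,0,0]},{"grip":0,"offset":[0,0,0],"rotation":[0,0,0]}]'
python3 - <<'E'
from h import *
s=ctrl.read_state();R=np.array(s['tool_rot'])
F=s['position']+R[:,2]*.051;print('foot pred',F,proj('scene',F),proj('top',F), s['position'])
print('foot rel beaker in tool x,y', R[:,0]@(F-[.5316,-.328,F[2]]), F[:2]-[.5316,-.328])
snap('6');crop('scene','6',80,180,150,130,5,'s6');crop('top','6',320,120,100,100,6,'t6')
E
```

```text
time_s: 9.52
position: [0.5265, -0.332, 0.1385]
tool_rot: [[0.798, -0.583, 0.15], [-0.602, -0.77, 0.213], [-0.008, -0.261, -0.965]]
force: [0.4, -0.8, -0.1]
width: 0.241
foot pred [ 0.5342 -0.3212  0.0892] [[150.2067 269.1007]] [[372.3266 179.476 ]] [ 0.5265 -0.332   0.1385]
foot rel beaker in tool x,y -0.002068316448425248 [0.0026 0.0068]
```

View pics/s6.png

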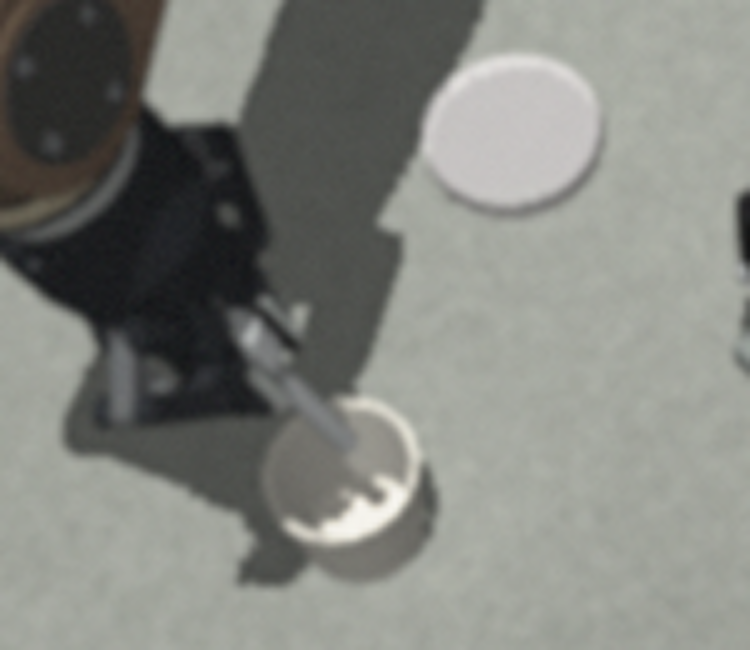

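View pics/t6.png

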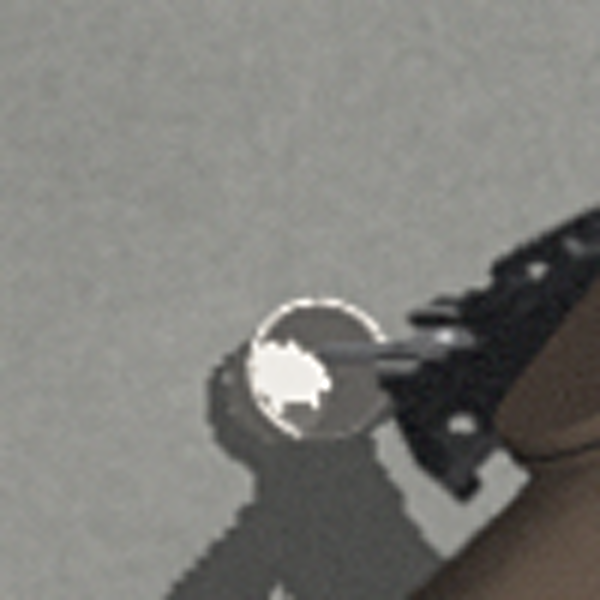

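Foot is at scene pixel (150,269) and top pixel (373–375,179), inside the mouth and close to the predicted spot. Lowering now.

```bash
python3 -m creep '[{"grip":0,"offset":[0,0.0054,0.02],"rotation":[0,0,0]},{"grip":0,"offset":[0,0.0054,0.02],"rotation":[0,0,0]},{"grip":0,"offset":[0,0.0054,0.02],"rotation":[0,0,0]},{"grip":0,"offset":[0,0.0025,0.009],"rotation":[0,0,0]},{"grip":0,"offset":[0,0.0025,0.009],"rotation":[0,0,0]},{"grip":0,"offset":[0,0,0],"rotation":[0,0,0]},{"grip":0,"offset":[0,0,0],"rotation":[0,0,0]}]'
python3 - <<'E'
from h import *
s=ctrl.read_state();R=np.array(s['tool_rot'])
F=s['position']+R[:,2]*.051;print('foot pred',F,s['force'],s['width'])
snap('7');crop('scene','7',80,180,150,130,5,'s7')
E
```

```text
time_s: 10.2
position: [0.5288, -0.3348, 0.0627]
tool_rot: [[0.799, -0.581, 0.157], [-0.602, -0.772, 0.206], [0.002, -0.259, -0.966]]
force: [-0.1, 0.3, -0.9]
width: 0.241
foot pred [ 0.5368 -0.3243  0.0135] [-0.0567  0.2815 -0.9156] 0.2411383547241824
```

View pics/s7.png

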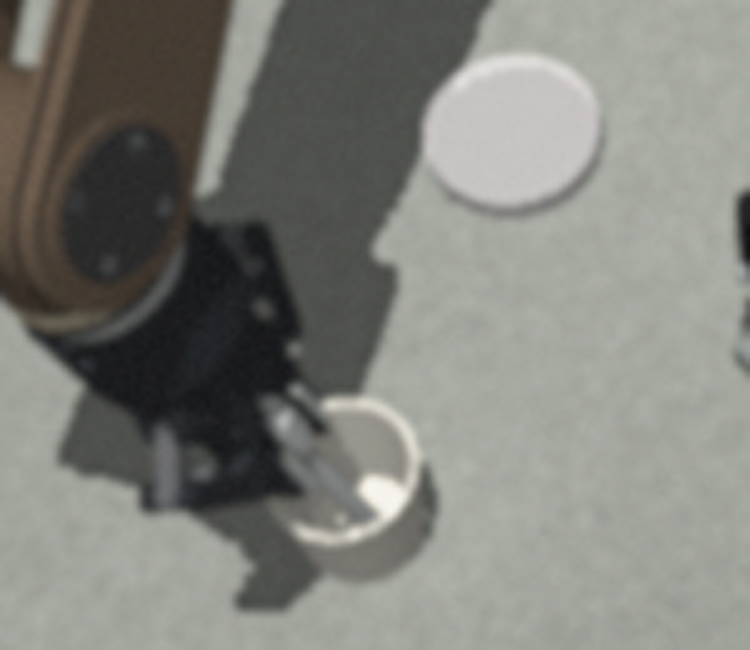

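```bash
python3 -m creep '[{"grip":0,"offset":[0,0.001,0.004],"rotation":[0,0,0]},{"grip":0,"offset":[0,0.0009,0.0034],"rotation":[0,0,0]},{"grip":0,"offset":[0,0,0],"rotation":[0,0,0]},{"grip":0,"offset":[0,0,0],"rotation":[0,0,0]}]'
python3 -m creep '[{"grip":0.4,"offset":[0,0,0],"rotation":[0,0,0]},{"grip":0.6,"offset":[0,0,0],"rotation":[0,0,0]},{"grip":1,"offset":[0,0,0],"rotation":[0,0,0]},{"grip":1,"offset":[0,0,0],"rotation":[0,0,0]},{"grip":1,"offset":[0,0,0],"rotation":[0,0,0]},{"grip":1,"offset":[0,0,0],"rotation":[0,0,0]},{"grip":1,"offset":[0,0,0],"rotation":[0,0,0]}]'
python3 - <<'E'
from h import *
snap('8');crop('scene','8',80,180,150,130,5,'s8')
E
```

```text
time_s: 10.63
position: [0.5281, -0.334, 0.0537]
tool_rot: [[0.798, -0.582, 0.155], [-0.602, -0.771, 0.207], [-0.001, -0.259, -0.966]]
force: [-0.8, 0.6, 0.0]
width: 0.248
time_s: 11.22
position: [0.5283, -0.3342, 0.054]
tool_rot: [[0.798, -0.581, 0.156], [-0.602, -0.771, 0.207], [0.0, -0.259, -0.966]]
force: [0.7, -0.1, 0.2]
width: 0.999
```

View pics/s8.png

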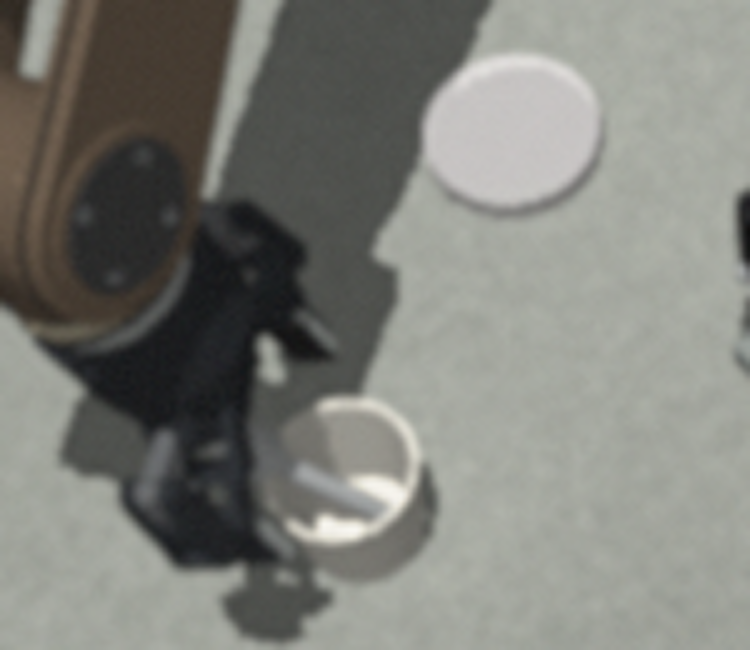

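```bash
python3 -m creep '[{"grip":1,"offset":[0,-0.0039,-0.0145],"rotation":[0,0,0]},{"grip":1,"offset":[0,-0.0065,-0.024],"rotation":[0,0,0]},{"grip":1,"offset":[0,-0.0091,-0.034],"rotation":[0,0,0]},{"grip":1,"offset":[0,-0.0091,-0.034],"rotation":[0,0,0]},{"grip":1,"offset":[0,-0.0091,-0.034],"rotation":[0,0,0]},{"grip":1,"offset":[0,0,0],"rotation":[-0.0873,0,0]},{"grip":1,"offset":[0,0,0],"rotation":[-0.0873,0,0]},{"grip":1,"offset":[0,0,0],"rotation":[-0.0873,0,0]},{"grip":1,"offset":[0,0,0],"rotation":[0,0,0]}]'
python3 - <<'E'
from h import *
snap('9');crop('scene','9',80,180,150,130,5,'s9');
to([.548,-.122,.20])
E
```

```text
time_s: 12.07
position: [0.5299, -0.3324, 0.2017]
tool_rot: [[0.8, -0.6, 0.002], [-0.6, -0.8, -0.003], [0.003, 0.001, -1.0]]
force: [-0.9, 0.1, -1.1]
width: 1.002
t 12.17 pos [ 0.5287 -0.3335  0.2003] yaw -36.9285255471815 F [-0.0049  0.4391 -0.1367] w 0.9991030283424602 
 tool delta mm [-111.6278 -180.6593    0.5021]
```

View pics/s9.png

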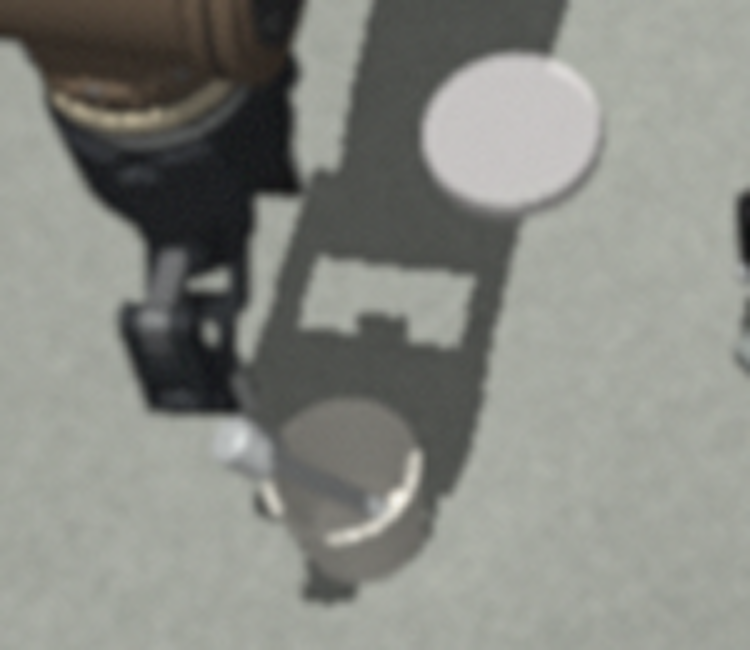

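The pin stands in the beaker leaning on the rim, with its head at (128,269) outside the mouth and the fingers clear. Next is the knob.

```bash
python3 -m creep '[{"grip":1,"offset":[-0.0186,-0.0301,0],"rotation":[0,0,0]},{"grip":1,"offset":[-0.0186,-0.0301,0],"rotation":[0,0,0]},{"grip":1,"offset":[-0.0186,-0.0301,0],"rotation":[0,0,0]},{"grip":1,"offset":[-0.0186,-0.0301,0],"rotation":[0,0,0]},{"grip":1,"offset":[-0.0186,-0.0301,0],"rotation":[0,0,0]},{"grip":1,"offset":[-0.0186,-0.0301,0],"rotation":[0,0,0]},{"grip":1,"offset":[0,0,0.03],"rotation":[0,0,0]},{"grip":1,"offset":[0,0,0.02],"rotation":[0,0,0]},{"grip":1,"offset":[0,0,0],"rotation":[0,0,0]},{"grip":1,"offset":[0,0,0],"rotation":[0,0,0]}]' 30
python3 - <<'E'
from h import *
snap('10');crop('scene','10',160,120,160,150,4,'s10');
to([.548,-.122,.061])
E
```

```text
time_s: 13.0
position: [0.5467, -0.123, 0.1483]
tool_rot: [[0.798, -0.603, -0.003], [-0.603, -0.798, 0.002], [-0.004, -0.0, -1.0]]
force: [0.7, 0.0, 0.1]
width: 0.999
t 13.1 pos [ 0.5485 -0.124   0.1509] yaw -37.105212585406385 F [0.9939 0.7735 1.0556] w 1.0033159291819986 
 tool delta mm [-1.7745 -1.1566 89.8638]
```

View pics/s10.png

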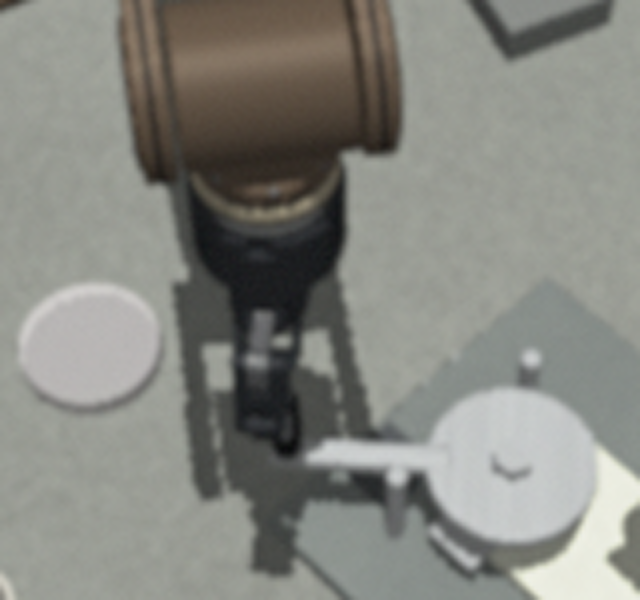

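```bash
python3 -m creep '[{"grip":1,"offset":[-0.0015,-0.001,0.025],"rotation":[0,0,0]},{"grip":1,"offset":[0,0,0.025],"rotation":[0,0,0]},{"grip":1,"offset":[0,0,0.02],"rotation":[0,0,0]},{"grip":1,"offset":[0,0,0.02],"rotation":[0,0,0]},{"grip":1,"offset":[0,0,0],"rotation":[0,0,0]},{"grip":0,"offset":[0,0,0],"rotation":[0,0,0]},{"grip":0,"offset":[0,0,0],"rotation":[0,0,0]},{"grip":0,"offset":[0,0,0],"rotation":[0,0,0]},{"grip":0,"offset":[0,0,0],"rotation":[0,0,0]},{"grip":0,"offset":[0,0,0],"rotation":[0,0,0]},{"grip":0,"offset":[0,0,0],"rotation":[0,0,0]},{"grip":0,"offset":[0,0,0],"rotation":[0,0,0]},{"grip":0,"offset":[0,0,0],"rotation":[0,0,0]}]' 30
python3 - <<'E'
from h import *
to([.548,-.122,.061])
E
```

```text
time_s: 14.18
position: [0.5481, -0.1215, 0.0606]
tool_rot: [[0.799, -0.602, 0.002], [-0.602, -0.799, -0.001], [0.002, -0.0, -1.0]]
force: [-0.5, 0.1, 5.6]
width: 0.204
t 14.18 pos [ 0.5481 -0.1215  0.0606] yaw -37.00295021667276 F [-0.5328  0.1434  5.5513] w 0.20391493976215955 
 tool delta mm [ 0.2819  0.4744 -0.3574]
```

```bash
cat > f.py <<'E'
from h import *
B=np.array([.6252,-.0190])
def rep():
    s=ctrl.read_state();p=np.array(s['position'][:2]);d=p-B;r=np.linalg.norm(d);u=d/r;t=np.array([u[1],-u[0]])
    F=np.array(s['force']);a=np.arctan2(d[1],d[0])%(2*np.pi)
    print('t %.2f phi %.3f r %.4f Fpull(on knob, cw) %.2f Frad %.2f Fz %.2f z %.4f yawerr %.3f w %.3f'%(s['time_s'],np.radians(233.2)-a,r,-F[:2]@t,-F[:2]@u,F[2],s['position'][2],(np.arctan2(s['tool_rot'][1][1],s['tool_rot'][0][1])-np.arctan2(d[1],d[0])),s['width']))
rep()
E
python3 f.py
python3 -m creep '[{"grip":0,"offset":[-0.0052,-0.0001,0],"rotation":[0,0,0.04]},{"grip":0,"offset":[-0.0104,-0.0004,0],"rotation":[0,0,0.08]},{"grip":0,"offset":[-0.0104,-0.0004,0],"rotation":[0,0,0.08]},{"grip":0,"offset":[-0.0104,-0.0004,0],"rotation":[0,0,0.08]}]'
python3 f.py
```

```text
t 14.18 phi 0.003 r 0.1282 Fpull(on knob, cw) -0.51 Frad -0.21 Fz 5.55 z 0.0606 yawerr -0.000 w 0.204
time_s: 14.52
position: [0.5227, -0.0964, 0.0606]
tool_rot: [[0.598, -0.801, 0.003], [-0.801, -0.598, -0.003], [0.004, -0.001, -1.0]]
force: [2.3, -3.1, 3.7]
width: 0.201
t 14.52 phi 0.282 r 0.1285 Fpull(on knob, cw) 3.83 Frad -0.00 Fz 3.69 z 0.0606 yawerr -0.005 w 0.201
```

```bash
python3 -m creep '[{"grip":0,"offset":[-0.0104,-0.0004,0],"rotation":[0,0,0.08]},{"grip":0,"offset":[-0.0104,-0.0004,0],"rotation":[0,0,0.08]},{"grip":0,"offset":[-0.0104,-0.0004,0],"rotation":[0,0,0.08]},{"grip":0,"offset":[-0.0104,-0.0004,0],"rotation":[0,0,0.08]},{"grip":0,"offset":[-0.0104,-0.0004,0],"rotation":[0,0,0.08]},{"grip":0,"offset":[-0.0104,-0.0004,0],"rotation":[0,0,0.08]},{"grip":0,"offset":[-0.0104,-0.0004,0],"rotation":[0,0,0.08]}]'
python3 f.py
python3 -m creep '[{"grip":0,"offset":[-0.0104,-0.0004,0],"rotation":[0,0,0.08]},{"grip":0,"offset":[-0.0104,-0.0004,0],"rotation":[0,0,0.08]},{"grip":0,"offset":[-0.0104,-0.0004,0],"rotation":[0,0,0.08]},{"grip":0,"offset":[-0.0104,-0.0004,0],"rotation":[0,0,0.08]},{"grip":0,"offset":[-0.0104,-0.0004,0],"rotation":[0,0,0.08]},{"grip":0,"offset":[-0.0104,-0.0004,0],"rotation":[0,0,0.08]},{"grip":0,"offset":[0,0,0],"rotation":[0,0,0]}]'
python3 f.py
```

```text
time_s: 15.1
position: [0.4963, -0.0291, 0.0606]
tool_rot: [[0.081, -0.997, 0.001], [-0.997, -0.081, -0.003], [0.003, -0.001, -1.0]]
force: [-1.5, -3.2, 4.3]
width: 0.198
t 15.10 phi 0.851 r 0.1292 Fpull(on knob, cw) 3.03 Frad -1.76 Fz 4.30 z 0.0606 yawerr 0.003 w 0.198
time_s: 15.68
position: [0.5063, 0.0333, 0.0606]
tool_rot: [[-0.386, -0.923, 0.002], [-0.923, 0.386, -0.001], [0.0, -0.002, -1.0]]
force: [-1.9, -2.7, 6.6]
width: 0.202
t 15.68 phi 1.343 r 0.1299 Fpull(on knob, cw) 3.28 Frad -0.69 Fz 6.64 z 0.0606 yawerr 0.018 w 0.202
```

```bash
python3 -m creep '[{"grip":0,"offset":[0.0104,-0.0004,0],"rotation":[0,0,-0.08]},{"grip":0,"offset":[0.0104,-0.0004,0],"rotation":[0,0,-0.08]},{"grip":0,"offset":[0.0104,-0.0004,0],"rotation":[0,0,-0.08]},{"grip":0,"offset":[0.0104,-0.0004,0],"rotation":[0,0,-0.08]},{"grip":0,"offset":[0.0104,-0.0004,0],"rotation":[0,0,-0.08]},{"grip":0,"offset":[0.0104,-0.0004,0],"rotation":[0,0,-0.08]},{"grip":0,"offset":[0.0104,-0.0004,0],"rotation":[0,0,-0.08]},{"grip":0,"offset":[0.0104,-0.0004,0],"rotation":[0,0,-0.08]}]'
python3 f.py
python3 -m creep '[{"grip":0,"offset":[0.0104,-0.0004,0],"rotation":[0,0,-0.08]},{"grip":0,"offset":[0.0104,-0.0004,0],"rotation":[0,0,-0.08]},{"grip":0,"offset":[0.0104,-0.0004,0],"rotation":[0,0,-0.08]},{"grip":0,"offset":[0.0104,-0.0004,0],"rotation":[0,0,-0.08]},{"grip":0,"offset":[0.0104,-0.0004,0],"rotation":[0,0,-0.08]},{"grip":0,"offset":[0.0104,-0.0004,0],"rotation":[0,0,-0.08]},{"grip":0,"offset":[0.0104,-0.0004,0],"rotation":[0,0,-0.08]},{"grip":0,"offset":[0.0052,-0.0002,0],"rotation":[0,0,-0.04]},{"grip":0,"offset":[0,0,0],"rotation":[0,0,0]}]'
python3 f.py
```

```text
time_s: 16.35
position: [0.4999, -0.0496, 0.0606]
tool_rot: [[0.247, -0.969, 0.002], [-0.969, -0.247, -0.0], [0.001, -0.002, -1.0]]
force: [0.4, 0.9, 4.9]
width: 0.2
t 16.35 phi 0.689 r 0.1290 Fpull(on knob, cw) -0.78 Frad 0.58 Fz 4.91 z 0.0606 yawerr 0.010 w 0.200
time_s: 17.1
position: [0.5407, -0.1155, 0.0606]
tool_rot: [[0.749, -0.663, 0.003], [-0.663, -0.749, -0.001], [0.003, -0.002, -1.0]]
force: [1.4, 0.0, 6.1]
width: 0.203
t 17.10 phi 0.077 r 0.1283 Fpull(on knob, cw) 1.05 Frad 0.97 Fz 6.09 z 0.0606 yawerr -0.005 w 0.203
```

```bash
python3 -m creep '[{"grip":0,"offset":[-0.0104,-0.0004,0],"rotation":[0,0,0.08]},{"grip":0,"offset":[-0.0104,-0.0004,0],"rotation":[0,0,0.08]}]'
python3 f.py
python3 -m creep '[{"grip":0,"offset":[-0.0104,-0.0004,0],"rotation":[0,0,0.08]},{"grip":0,"offset":[-0.0104,-0.0004,0],"rotation":[0,0,0.08]}]'
python3 f.py
python3 -m creep '[{"grip":0,"offset":[-0.0104,-0.0004,0],"rotation":[0,0,0.08]},{"grip":0,"offset":[-0.0104,-0.0004,0],"rotation":[0,0,0.08]},{"grip":0,"offset":[-0.0104,-0.0004,0],"rotation":[0,0,0.08]}]'
python3 f.py
```

```text
time_s: 17.27
position: [0.5259, -0.1005, 0.0606]
tool_rot: [[0.629, -0.777, 0.004], [-0.777, -0.629, -0.002], [0.004, -0.002, -1.0]]
force: [4.0, -0.7, 4.6]
width: 0.2
t 17.27 phi 0.241 r 0.1285 Fpull(on knob, cw) 3.13 Frad 2.67 Fz 4.64 z 0.0606 yawerr -0.006 w 0.200
time_s: 17.43
position: [0.5137, -0.0832, 0.0606]
tool_rot: [[0.497, -0.867, 0.004], [-0.867, -0.498, -0.002], [0.004, -0.002, -1.0]]
force: [2.6, -1.9, 3.9]
width: 0.202
t 17.43 phi 0.406 r 0.1286 Fpull(on knob, cw) 2.95 Frad 1.33 Fz 3.91 z 0.0606 yawerr -0.002 w 0.202
time_s: 17.68
position: [0.5013, -0.0545, 0.0606]
tool_rot: [[0.277, -0.961, 0.004], [-0.961, -0.277, -0.003], [0.004, -0.003, -1.0]]
force: [2.6, -3.1, 3.6]
width: 0.202
t 17.68 phi 0.649 r 0.1289 Fpull(on knob, cw) 3.66 Frad 1.64 Fz 3.58 z 0.0606 yawerr 0.002 w 0.202
```

```bash
python3 -m creep '[{"grip":0,"offset":[-0.0039,-0.0001,0],"rotation":[0,0,0.03]},{"grip":0,"offset":[-0.0039,0,0],"rotation":[0,0,0.03]},{"grip":0,"offset":[-0.0039,-0.0001,0],"rotation":[0,0,0.03]}]' >/dev/null; python3 f.py
```

```text
t 17.93 phi 0.739 r 0.1290 Fpull(on knob, cw) 3.53 Frad 1.10 Fz 5.05 z 0.0606 yawerr 0.005 w 0.202
```

```bash
python3 -m creep '[{"grip":0,"offset":[-0.0039,-0.0001,0],"rotation":[0,0,0.03]},{"grip":0,"offset":[-0.0039,0,0],"rotation":[0,0,0.03]},{"grip":0,"offset":[-0.0039,-0.0001,0],"rotation":[0,0,0.03]}]' >/dev/null; python3 f.py
```

```text
t 18.18 phi 0.829 r 0.1292 Fpull(on knob, cw) 3.29 Frad 0.29 Fz 5.19 z 0.0606 yawerr 0.004 w 0.205
```

```bash
python3 -m creep '[{"grip":0,"offset":[-0.0039,-0.0001,0],"rotation":[0,0,0.03]},{"grip":0,"offset":[-0.0039,0,0],"rotation":[0,0,0.03]}]' >/dev/null; python3 f.py
```

```text
t 18.35 phi 0.889 r 0.1292 Fpull(on knob, cw) 3.67 Frad -0.13 Fz 5.08 z 0.0606 yawerr 0.004 w 0.208
```

```bash
python3 -m creep '[{"grip":0,"offset":[-0.0039,-0.0001,0],"rotation":[0,0,0.03]},{"grip":0,"offset":[-0.0039,0,0],"rotation":[0,0,0.03]},{"grip":0,"offset":[-0.0039,-0.0001,0],"rotation":[0,0,0.03]}]' >/dev/null; python3 f.py
```

```text
t 18.60 phi 0.980 r 0.1294 Fpull(on knob, cw) 4.41 Frad 0.03 Fz 6.14 z 0.0606 yawerr 0.005 w 0.201
```

```bash
python3 -m creep '[{"grip":0,"offset":[-0.0039,-0.0001,0],"rotation":[0,0,0.03]},{"grip":0,"offset":[-0.0039,0,0],"rotation":[0,0,0.03]}]' >/dev/null; python3 f.py
```

```text
t 18.77 phi 1.040 r 0.1295 Fpull(on knob, cw) 3.80 Frad 0.07 Fz 6.36 z 0.0606 yawerr 0.005 w 0.202
```

```bash
python3 -m creep '[{"grip":0,"offset":[-0.0039,-0.0001,0],"rotation":[0,0,0.03]},{"grip":0,"offset":[-0.0039,0,0],"rotation":[0,0,0.03]},{"grip":0,"offset":[-0.0039,-0.0001,0],"rotation":[0,0,0.03]}]' >/dev/null; python3 f.py
```

```text
t 19.02 phi 1.130 r 0.1296 Fpull(on knob, cw) 3.77 Frad -0.70 Fz 6.27 z 0.0606 yawerr 0.006 w 0.202
```

```bash
python3 -m creep '[{"grip":0,"offset":[-0.0039,-0.0001,0],"rotation":[0,0,0.03]},{"grip":0,"offset":[-0.0039,0,0],"rotation":[0,0,0.03]},{"grip":0,"offset":[-0.0039,-0.0001,0],"rotation":[0,0,0.03]}]' >/dev/null; python3 f.py
```

```text
t 19.27 phi 1.221 r 0.1297 Fpull(on knob, cw) 3.08 Frad 0.34 Fz 6.14 z 0.0606 yawerr 0.006 w 0.206
```

```bash
python3 -m creep '[{"grip":0,"offset":[-0.0039,-0.0001,0],"rotation":[0,0,0.03]},{"grip":0,"offset":[-0.0039,0,0],"rotation":[0,0,0.03]},{"grip":0,"offset":[-0.0039,-0.0001,0],"rotation":[0,0,0.03]}]' >/dev/null; python3 f.py
```

```text
t 19.52 phi 1.311 r 0.1299 Fpull(on knob, cw) 3.23 Frad 0.46 Fz 6.94 z 0.0606 yawerr 0.006 w 0.198
```

```bash
python3 -m creep '[{"grip":0,"offset":[-0.0039,-0.0001,0],"rotation":[0,0,0.03]},{"grip":0,"offset":[-0.0039,0,0],"rotation":[0,0,0.03]},{"grip":0,"offset":[-0.0039,-0.0001,0],"rotation":[0,0,0.03]}]' >/dev/null; python3 f.py
```

```text
t 19.77 phi 1.401 r 0.1300 Fpull(on knob, cw) 3.05 Frad 0.30 Fz 7.17 z 0.0606 yawerr 0.006 w 0.203
```

```bash
python3 -m creep '[{"grip":0,"offset":[0.0104,-0.0004,0],"rotation":[0,0,-0.08]},{"grip":0,"offset":[0.0104,-0.0004,0],"rotation":[0,0,-0.08]},{"grip":0,"offset":[0.0104,-0.0004,0],"rotation":[0,0,-0.08]},{"grip":0,"offset":[0.0104,-0.0004,0],"rotation":[0,0,-0.08]},{"grip":0,"offset":[0.0104,-0.0004,0],"rotation":[0,0,-0.08]},{"grip":0,"offset":[0.0104,-0.0004,0],"rotation":[0,0,-0.08]},{"grip":0,"offset":[0.0104,-0.0004,0],"rotation":[0,0,-0.08]},{"grip":0,"offset":[0.0104,-0.0004,0],"rotation":[0,0,-0.08]},{"grip":0,"offset":[0.0104,-0.0004,0],"rotation":[0,0,-0.08]},{"grip":0,"offset":[0.0104,-0.0004,0],"rotation":[0,0,-0.08]},{"grip":0,"offset":[0.0104,-0.0004,0],"rotation":[0,0,-0.08]},{"grip":0,"offset":[0.0104,-0.0004,0],"rotation":[0,0,-0.08]},{"grip":0,"offset":[0.0104,-0.0004,0],"rotation":[0,0,-0.08]},{"grip":0,"offset":[0.0104,-0.0004,0],"rotation":[0,0,-0.08]},{"grip":0,"offset":[0.0104,-0.0004,0],"rotation":[0,0,-0.08]},{"grip":0,"offset":[0.0104,-0.0004,0],"rotation":[0,0,-0.08]},{"grip":0,"offset":[0,0,0],"rotation":[0,0,0]}]' >/dev/null
python3 f.py
python3 -m creep '[{"grip":0,"offset":[-0.0052,-0.0001,0],"rotation":[0,0,0.04]},{"grip":0,"offset":[-0.0039,0,0],"rotation":[0,0,0.03]}]' >/dev/null
python3 f.py
```

```text
t 21.18 phi 0.108 r 0.1283 Fpull(on knob, cw) -0.30 Frad 1.92 Fz 6.30 z 0.0606 yawerr -0.005 w 0.198
t 21.35 phi 0.189 r 0.1284 Fpull(on knob, cw) -0.10 Frad 2.70 Fz 5.51 z 0.0606 yawerr 0.002 w 0.201
```

```bash
python3 -m creep '[{"grip":0,"offset":[-0.0039,-0.0001,0],"rotation":[0,0,0.03]},{"grip":0,"offset":[-0.0039,0,0],"rotation":[0,0,0.03]},{"grip":0,"offset":[-0.0039,-0.0001,0],"rotation":[0,0,0.03]}]' >/dev/null; python3 f.py
```

```text
t 21.60 phi 0.280 r 0.1285 Fpull(on knob, cw) 2.04 Frad 2.67 Fz 4.90 z 0.0606 yawerr 0.003 w 0.200
```

```bash
python3 -m creep '[{"grip":0,"offset":[-0.0039,-0.0001,0],"rotation":[0,0,0.03]},{"grip":0,"offset":[-0.0039,0,0],"rotation":[0,0,0.03]},{"grip":0,"offset":[-0.0039,-0.0001,0],"rotation":[0,0,0.03]}]' >/dev/null; python3 f.py
```

```text
t 21.85 phi 0.367 r 0.1285 Fpull(on knob, cw) 3.21 Frad 3.11 Fz 4.75 z 0.0606 yawerr 0.001 w 0.200
```

```bash
python3 -m creep '[{"grip":0,"offset":[-0.0039,-0.0001,0],"rotation":[0,0,0.03]},{"grip":0,"offset":[-0.0039,0,0],"rotation":[0,0,0.03]},{"grip":0,"offset":[-0.0039,-0.0001,0],"rotation":[0,0,0.03]}]' >/dev/null; python3 f.py
```

```text
t 22.10 phi 0.457 r 0.1286 Fpull(on knob, cw) 2.97 Frad 2.66 Fz 4.76 z 0.0606 yawerr 0.001 w 0.206
```

```bash
python3 -m creep '[{"grip":0,"offset":[-0.0039,-0.0001,0],"rotation":[0,0,0.03]},{"grip":0,"offset":[-0.0039,0,0],"rotation":[0,0,0.03]},{"grip":0,"offset":[-0.0039,-0.0001,0],"rotation":[0,0,0.03]}]' >/dev/null; python3 f.py
```

```text
t 22.35 phi 0.548 r 0.1287 Fpull(on knob, cw) 3.59 Frad 1.77 Fz 4.45 z 0.0606 yawerr 0.001 w 0.203
```

```bash
python3 -m creep '[{"grip":0,"offset":[-0.0039,-0.0001,0],"rotation":[0,0,0.03]},{"grip":0,"offset":[-0.0039,0,0],"rotation":[0,0,0.03]},{"grip":0,"offset":[-0.0039,-0.0001,0],"rotation":[0,0,0.03]}]' >/dev/null; python3 f.py
```

```text
t 22.60 phi 0.638 r 0.1289 Fpull(on knob, cw) 3.20 Frad 2.19 Fz 4.86 z 0.0606 yawerr 0.001 w 0.204
```

```bash
python3 -m creep '[{"grip":0,"offset":[-0.0039,-0.0001,0],"rotation":[0,0,0.03]},{"grip":0,"offset":[-0.0039,0,0],"rotation":[0,0,0.03]},{"grip":0,"offset":[-0.0039,-0.0001,0],"rotation":[0,0,0.03]}]' >/dev/null; python3 f.py
```

```text
t 22.85 phi 0.725 r 0.1290 Fpull(on knob, cw) 6.63 Frad 0.96 Fz 3.84 z 0.0606 yawerr -0.001 w 0.200
```

```bash
python3 -m creep '[{"grip":0,"offset":[-0.0039,-0.0001,0],"rotation":[0,0,0.03]},{"grip":0,"offset":[0,0,0],"rotation":[0,0,0]}]' >/dev/null; python3 f.py; python3 -m creep '[{"grip":0,"offset":[0,0,0],"rotation":[0,0,0]}]' >/dev/null; python3 f.py
```

```text
t 23.02 phi 0.752 r 0.1290 Fpull(on knob, cw) 5.72 Frad 1.62 Fz 4.43 z 0.0606 yawerr -0.002 w 0.200
t 23.10 phi 0.752 r 0.1290 Fpull(on knob, cw) 4.91 Frad -0.13 Fz 4.39 z 0.0606 yawerr -0.002 w 0.199
```

```bash
python3 -m creep '[{"grip":0,"offset":[-0.0039,0,0],"rotation":[0,0,0.03]}]' >/dev/null; python3 f.py; python3 -m creep '[{"grip":0,"offset":[0,0,0],"rotation":[0,0,0]}]' >/dev/null; python3 f.py;python3 -m creep '[{"grip":0,"offset":[0,0,0],"rotation":[0,0,0]}]' >/dev/null; python3 f.py
```

```text
t 23.18 phi 0.775 r 0.1291 Fpull(on knob, cw) 11.77 Frad 1.10 Fz 2.79 z 0.0606 yawerr -0.009 w 0.200
t 23.27 phi 0.777 r 0.1291 Fpull(on knob, cw) 8.13 Frad 1.29 Fz 4.24 z 0.0606 yawerr -0.007 w 0.202
t 23.35 phi 0.777 r 0.1290 Fpull(on knob, cw) 7.72 Frad 1.41 Fz 4.15 z 0.0607 yawerr -0.007 w 0.202
```

```bash
python3 -m creep '[{"grip":0,"offset":[-0.0013,0,0],"rotation":[0,0,0.01]},{"grip":0,"offset":[-0.0013,0,0],"rotation":[0,0,0.01]},{"grip":0,"offset":[-0.0013,0,0],"rotation":[0,0,0.01]}]' >/dev/null; python3 f.py; python3 -m creep '[{"grip":0,"offset":[0,0,0],"rotation":[0,0,0]}]' >/dev/null; python3 f.py;python3 -m creep '[{"grip":0,"offset":[0,0,0],"rotation":[0,0,0]}]' >/dev/null; python3 f.py
```

```text
t 23.60 phi 0.799 r 0.1291 Fpull(on knob, cw) 12.09 Frad 0.25 Fz 2.25 z 0.0606 yawerr -0.014 w 0.199
t 23.68 phi 0.800 r 0.1291 Fpull(on knob, cw) 11.35 Frad 1.59 Fz 3.80 z 0.0606 yawerr -0.013 w 0.199
t 23.77 phi 0.800 r 0.1291 Fpull(on knob, cw) 10.63 Frad 1.16 Fz 2.90 z 0.0606 yawerr -0.013 w 0.197
```

```bash
python3 -m creep '[{"grip":0,"offset":[-0.001,0,0],"rotation":[0,0,0.008]},{"grip":0,"offset":[-0.001,0,0],"rotation":[0,0,0.008]},{"grip":0,"offset":[-0.001,0,0],"rotation":[0,0,0.008]}]' >/dev/null; python3 f.py; python3 -m creep '[{"grip":0,"offset":[0,0,0],"rotation":[0,0,0]}]' >/dev/null; python3 f.py;python3 -m creep '[{"grip":0,"offset":[0,0,0],"rotation":[0,0,0]}]' >/dev/null; python3 f.py
```

```text
t 24.02 phi 0.817 r 0.1291 Fpull(on knob, cw) 14.39 Frad 0.52 Fz 3.00 z 0.0606 yawerr -0.019 w 0.204
t 24.10 phi 0.818 r 0.1292 Fpull(on knob, cw) 12.84 Frad 1.05 Fz 2.36 z 0.0606 yawerr -0.018 w 0.201
t 24.18 phi 0.818 r 0.1291 Fpull(on knob, cw) 13.83 Frad 0.60 Fz 3.11 z 0.0606 yawerr -0.018 w 0.198
```

```bash
python3 -m creep '[{"grip":0,"offset":[-0.0006,0,0],"rotation":[0,0,0.005]},{"grip":0,"offset":[-0.0006,0,0],"rotation":[0,0,0.005]}]' >/dev/null; python3 f.py; python3 -m creep '[{"grip":0,"offset":[0,0,0],"rotation":[0,0,0]}]' >/dev/null; python3 f.py;python3 -m creep '[{"grip":0,"offset":[0,0,0],"rotation":[0,0,0]}]' >/dev/null; python3 f.py;python3 -m creep '[{"grip":0,"offset":[0,0,0],"rotation":[0,0,0]}]' >/dev/null; python3 f.py
```

```text
t 24.35 phi 0.825 r 0.1291 Fpull(on knob, cw) 15.01 Frad -0.02 Fz 3.35 z 0.0606 yawerr -0.021 w 0.205
t 24.43 phi 0.825 r 0.1291 Fpull(on knob, cw) 13.89 Frad 0.18 Fz 2.97 z 0.0606 yawerr -0.020 w 0.200
t 24.52 phi 0.826 r 0.1291 Fpull(on knob, cw) 13.69 Frad 1.04 Fz 3.34 z 0.0606 yawerr -0.020 w 0.196
t 24.60 phi 0.826 r 0.1292 Fpull(on knob, cw) 14.22 Frad 1.25 Fz 3.17 z 0.0606 yawerr -0.020 w 0.200
```

Resting pull averages 13.9 N and the highest reading was 15.0 N. Swinging back to the parked end.

```bash
python3 -m creep '[{"grip":0,"offset":[0.0052,-0.0001,0],"rotation":[0,0,-0.04]},{"grip":0,"offset":[0.0104,-0.0004,0],"rotation":[0,0,-0.08]},{"grip":0,"offset":[0.0104,-0.0004,0],"rotation":[0,0,-0.08]},{"grip":0,"offset":[0.0104,-0.0004,0],"rotation":[0,0,-0.08]},{"grip":0,"offset":[0.0104,-0.0004,0],"rotation":[0,0,-0.08]},{"grip":0,"offset":[0.0104,-0.0004,0],"rotation":[0,0,-0.08]},{"grip":0,"offset":[0.0104,-0.0004,0],"rotation":[0,0,-0.08]},{"grip":0,"offset":[0.0104,-0.0004,0],"rotation":[0,0,-0.08]},{"grip":0,"offset":[0.0104,-0.0004,0],"rotation":[0,0,-0.08]},{"grip":0,"offset":[0.0104,-0.0004,0],"rotation":[0,0,-0.08]},{"grip":0,"offset":[0,0,0],"rotation":[0,0,0]}]' >/dev/null
python3 f.py
```

```text
t 25.52 phi 0.083 r 0.1283 Fpull(on knob, cw) -0.85 Frad 4.52 Fz 7.05 z 0.0606 yawerr -0.005 w 0.203
```

```bash
python3 -m creep '[{"grip":0,"offset":[0.0039,0,0],"rotation":[0,0,-0.03]},{"grip":0,"offset":[0.0039,0,0],"rotation":[0,0,-0.03]},{"grip":0,"offset":[0,0,0],"rotation":[0,0,0]}]' >/dev/null
python3 f.py
python3 -m creep '[{"grip":0,"offset":[0.0026,0,0],"rotation":[0,0,-0.02]},{"grip":0,"offset":[0,0,0],"rotation":[0,0,0]}]' >/dev/null
python3 f.py
```

```text
t 25.77 phi 0.030 r 0.1282 Fpull(on knob, cw) 0.36 Frad 3.10 Fz 6.04 z 0.0606 yawerr 0.001 w 0.201
t 25.93 phi 0.012 r 0.1282 Fpull(on knob, cw) 0.33 Frad 3.97 Fz 6.87 z 0.0606 yawerr 0.002 w 0.199
```

```bash
python3 -m creep '[{"grip":0,"offset":[0.0013,0,0],"rotation":[0,0,-0.01]},{"grip":0,"offset":[0,0,0],"rotation":[0,0,0]}]' >/dev/null
python3 f.py
python3 -m creep '[{"grip":0,"offset":[0.0013,0,0],"rotation":[0,0,-0.01]},{"grip":0,"offset":[0,0,0],"rotation":[0,0,0]}]' >/dev/null
python3 f.py
```

```text
t 26.10 phi 0.003 r 0.1282 Fpull(on knob, cw) -0.87 Frad 2.93 Fz 6.30 z 0.0606 yawerr 0.003 w 0.200
t 26.27 phi -0.006 r 0.1282 Fpull(on knob, cw) 0.43 Frad 2.83 Fz 6.04 z 0.0606 yawerr 0.003 w 0.196
```

```bash
python3 -m creep '[{"grip":0,"offset":[0.0013,0,0],"rotation":[0,0,-0.01]},{"grip":0,"offset":[0,0,0],"rotation":[0,0,0]}]' >/dev/null
python3 f.py
python3 -m creep '[{"grip":0,"offset":[0.001,0,0],"rotation":[0,0,-0.008]},{"grip":0,"offset":[0,0,0],"rotation":[0,0,0]}]' >/dev/null
python3 f.py
```

```text
t 26.43 phi -0.016 r 0.1282 Fpull(on knob, cw) -0.01 Frad 3.83 Fz 6.79 z 0.0606 yawerr 0.003 w 0.203
t 26.60 phi -0.016 r 0.1282 Fpull(on knob, cw) -3.42 Frad 3.26 Fz 8.72 z 0.0606 yawerr 0.011 w 0.206
```

At the stop: phi no longer changes and −3.4 N pushes back. Letting go and rising.

```bash
python3 -m creep '[{"grip":1,"offset":[0,0,0],"rotation":[0,0,0]},{"grip":1,"offset":[0,0,0],"rotation":[0,0,0]},{"grip":1,"offset":[0,0,0],"rotation":[0,0,0]},{"grip":1,"offset":[0,0,0],"rotation":[0,0,0]},{"grip":1,"offset":[0,0,0],"rotation":[0,0,0]},{"grip":1,"offset":[0,0,0],"rotation":[0,0,0]},{"grip":1,"offset":[0,0,-0.02],"rotation":[0,0,0]},{"grip":1,"offset":[0,0,-0.03],"rotation":[0,0,0]},{"grip":1,"offset":[0,0,-0.04],"rotation":[0,0,0]},{"grip":1,"offset":[0,0,-0.04],"rotation":[0,0,0]},{"grip":1,"offset":[0,0.03,-0.02],"rotation":[0,0,0]},{"grip":1,"offset":[-0.03,0.025,0],"rotation":[0,0,0]},{"grip":1,"offset":[-0.03,0.025,0],"rotation":[0,0,0]},{"grip":1,"offset":[-0.03,0.025,0],"rotation":[0,0,0]},{"grip":1,"offset":[-0.03,0.025,0],"rotation":[0,0,0]},{"grip":1,"offset":[0,0,0],"rotation":[0,0,0]},{"grip":1,"offset":[0,0,0],"rotation":[0,0,0]}]'
python3 - <<'E'
from h import *
o=snap('11')
for n in o:cv2.imwrite(f'pics/{n}11.png',o[n][0][:,:,::-1])
E
```

```text
time_s: 28.02
position: [0.3759, -0.1619, 0.2094]
tool_rot: [[0.817, -0.577, 0.001], [-0.577, -0.817, -0.001], [0.001, 0.0, -1.0]]
force: [0.6, 0.2, 1.4]
width: 0.999
```

View pics/scene11.png

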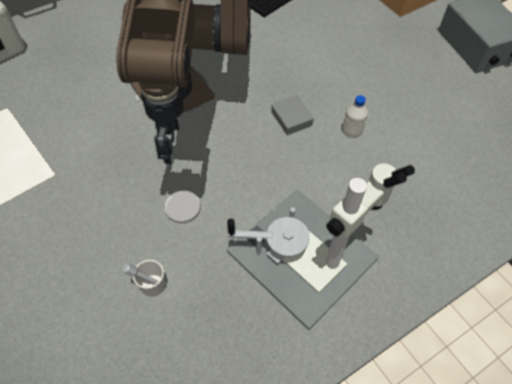

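View pics/top11.png

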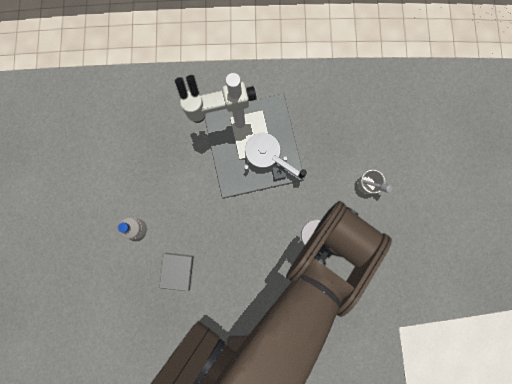

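Run:
```python
from h import *
for t in('0','11'):
    X=cloud('scene',np.load(f'pics/scene{t}.npz')['d']).reshape(-1,3)
    for nm,c,z in(('knob',(.548,-.122),.125),('dish',(.384,-.172),.008)):
        Y=X[(np.hypot(X[:,0]-c[0],X[:,1]-c[1])<.05)&(X[:,2]>z)&(X[:,2]<.145)];
        if nm=='knob':Y=Y[np.hypot(Y[:,0]-c[0],Y[:,1]-c[1])<.03]
        print(t,nm,Y.mean(0))
s=ctrl.read_state();print(s['time_s'],s['force'],s['joint_vel'])
ctrl.hand_in()
```

```text
0 knob [ 0.5488 -0.124   0.1345]
0 dish [ 0.3856 -0.1721  0.0156]
11 knob [ 0.5511 -0.1255  0.1347]
11 dish [ 0.3856 -0.172   0.0155]
28.1167 [-0.1328 -0.6654  0.0945] [ 0.0161  0.0298 -0.0229 -0.0013  0.002  -0.0014]
the job is handed in; nothing more can be done
```

The job is done and handed in at 28.1 s: the pin is in the beaker, the clamp is tight and the handle is parked with the gripper clear.

- **Pin:** I pulled it out by its head and lowered it into the beaker at a 15° tilt. The last picture shows it leaning on the rim with its head sticking out.
- **First try missed:** the first grasp closed on nothing and touched nothing. Camera depth put the fingertips about 52 mm higher than the robot's reported height, so I used the camera heights from then on, and that worked.
- **Tightening:** it took three swings. Turning took about 3–4 N; on the third swing the pull rose steeply when the strap reached its pad. The resting pull at the end averaged about 13.9 N. The highest single reading was 15.0 N, against the 18 N limit; force noise is about ±1 N. I only read force at the end of each move, so a brief higher peak in between can't be ruled out.
- **Parking:** I swung the handle back until it met the stop post, which pushed back with about 3.4 N. It rests about 2–3 mm further back than where it started, which fits having been pushed against the stop.
- **Bystanders:** the dish measured the same to 0.1 mm. The bottle, slide box and stand look unmoved in the pictures, and I did not measure them.

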